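# Drift-align the holder rail of an orbital shaker and fit its bolt

### The job

On the shaker, the loose nut strip under the steel holder plate has slid out of line with the plate's holes. Push the tapered drift pin through the plate's larger hole and the strip until its collar sits on the plate, leave it there, and then fit the hex-headed bolt fully home in the smaller hole. Feel for the strip gently, never bearing on the parts with more than about 25 N, and leave everything else where it stands.

Things in the scene. Friction and masses are not known exactly. Their poses are not given: they have to be found in the camera images.
- shaker: Fixed bench-top orbital shaker: white case, 240 x 300 mm aluminium platform (top 55 mm above the bench, 28 mm rubber stubs at its corners). Origin on the bench under its centre, z up, y along the hole line. A raised channel in its middle carries the bare steel holder plate, 70 (x) x 190 (y) x 6 mm, fixed, its top 104 mm above the bench.
- strip_bed (a point): Fixed point below the plate's middle, at the height of the nut strip's top face (6.5 mm below the plate's top); axes as the shaker's. It does not follow the strip. The steel strip, 8 mm thick, has two holes of the plate's sizes and spacing, slides only along y against 2.5 N of friction, and starts 6.2 to 7.3 mm out of line towards +y or -y, not told which. Below it, 34 mm of free room.
- drift_hole (a point): Centre of the mouth (plate's top face) of the larger hole in the plate, 14 mm diameter, at y = -45 mm in the shaker's frame; axes as the shaker's, z up.
- bolt_hole (a point): Centre of the mouth (plate's top face) of the smaller hole in the plate, 12 mm diameter, at y = +45 mm in the shaker's frame; axes as the shaker's, z up.
- stand: Fixed white plastic pin stand, 75 (x) x 200 (y) x 52 mm tall, with three 16 mm holes in a row along its y, 65 mm apart. Origin under its centre. Three pins hang in it by their collars or head, upright, in any order.
- drift: Steel drift pin, about 90 g, 108 mm long; origin at its lower tip, z up along it. From the tip: a nose 6 mm across and 10 mm long, a taper 16 mm long growing to 13 mm across, a straight 13 mm part up to 43 mm; there a 24 mm collar begins, 4 mm thick, and above it a ribbed round handle 18 to 19 mm across with a domed top, 65 mm above the collar's underside.
- drift_grip (a point): On the drift's axis in its handle, 28 mm above the collar's underside and 71 mm above the tip: where to grip. z up along the pin. At home in the plate it lies 28 mm above the plate's top.
- bolt: Steel bolt, about 90 g, 90 mm long; origin at the centre of its lower tip, z up along it. Plain shank 10 mm across and 34 mm long with a 4 mm pointed end (6.4 mm across at the tip), then a hexagonal head 25 mm across and 10 mm tall, and standing on the head a smooth round stem 18 mm across with a flat top, 56 mm above the head's underside.
- bolt_grip (a point): On the bolt's axis, in its round stem, 34 mm above the head's underside and 68 mm above the tip: where to grip. z up along the bolt. At home, its head on the plate, it lies 34 mm above the plate's top.
- stop: Not needed: a short stop pin in the third hole of the stand, with a wide flat round top 34 mm across; it reaches 32 mm above the stand. Origin at its lower tip.
- bottle: Bystander: amber bottle, 64 mm across, 150 mm tall, origin under its base.
- dishes: Bystander: stack of three culture dishes, 89 mm across, 42 mm tall, origin under its base.
- tip_box: Bystander: blue box of pipette tips, 90 x 120 x 51 mm, origin under its base.
- beaker: Bystander: glass beaker, 72 mm across, 90 mm tall, origin under its base.
- jar: Bystander: white jar, 60 mm across, 75 mm tall, origin under its base.
- wrench: Bystander: wrench lying on the bench.
There are look-alikes about, which are no part of the job. Leave any green look-alike of the bolt alone. What is shaped like the drift but blue is not meant.

How it is judged:
On the way:
1. the drift pin is home: through plate and strip, upright, its collar on the plate (z of drift_grip in the frame of drift_hole between 0.025 and 0.0305 m and horizontal distance between drift_grip and drift_hole below 0.002 m and angle between drift_grip's own z axis and vertical below 0.08 rad), for 0.2 s.
At the end, for the whole second after the job is handed in: Drift home in the larger hole (grip point 25 to 30.5 mm above the plate's top, within 2 mm of the hole's axis) and bolt home in the smaller hole (grip point 31 to 36.5 mm above, within 2.5 mm), both tilted less than 0.08 rad, released and at rest (all of step 1 and z of bolt_grip in the frame of bolt_hole between 0.031 and 0.0365 m and horizontal distance between bolt_grip and bolt_hole below 0.0025 m and angle between bolt_grip's own z axis and vertical below 0.08 rad and linear speed of each of drift, bolt below 0.02 m/s); the robot touches nothing.
It fails at once if drift or bolt pressed on the plate, the shaker or the nut strip with more than 30 N (contact force between any of drift, bolt and shaker above 30 N or contact force between any of drift, bolt and strip above 30 N).
It fails at once if the robot leans on the shaker with more than 30 N (contact force between any of the fingers, the arm and shaker above 30 N).
It fails at once if a bystander (bottle, dishes, tip box, beaker, jar, wrench or stop pin) moved by more than 25 mm (distance of any of bottle, dishes, tip_box, beaker, jar, wrench, stop from where it was at the start of the episode above 0.025 m).
It also fails if it takes over 72 s, if anything falls off the work surface, if the arm or the gripper's body presses on something with over 40 N, if the wrist force passes 120 N, or if a joint passes its speed limit or range.

### The arm

A 6-joint arm with a two-finger parallel gripper is mounted at the origin on the work surface. World frame = base frame: x ahead of the robot, y to its left, z up, the work surface at z = 0. Lengths are in m, angles in rad, forces in N, time in s.
With the tool pointing down it reaches from about 0.25 to 0.725 m from the base axis. Payload 4 kg.
Tool frame: the origin (TCP) lies between the finger pads; the fingertips stand 11 mm ahead of it and the grasp point (between the pads) lies 8 mm behind it; z points along the fingers, y is the direction in which the jaws open and shut (so a half turn about z gives the same grasp; the last joint's range is limited). The gripper opens to 85 mm and grips with 20 to 120 N. Pads are 22 mm wide; open, the fingers measure 114 mm over their backs; the gripper's body (76 mm by 85 mm) begins 54 mm behind the grasp point. The pads swing forward as they close: fully open they stand 13 mm farther back than shut.
Start: joints at [-1.305, 0.241, 0.005, 1.335, 0, 1.571], TCP at [0.131, -0.482, 0.211] pointing down, gripper open.
Joint ranges: [-2.72, 2.72], [-1.05, 1.87], [-1.09, 1.28], [-1.99, 2.15], [-1.42, 1.44], [-3.14, 3.14]. Speed limits (rad/s): [2.79, 2.79, 3.14, 3.14, 3.14, 3.14].

### API

Orientations are given as [roll, pitch, yaw] about the fixed x, y, z axes, in that order (R = Rz(yaw) Ry(pitch) Rx(roll)).
In Python, from rig import bot gives the robot as it stands. The module is installed in compiled form; this text tells all that it offers.
- The arm moves only by the tool drive_tool, never from a script. Its argument "moves" is a list of rows, each a list of 7 numbers: the shift along the tool's x, y, z in m, then the turn, a rotation vector about the tool's x, y, z in rad, then the finger opening in m, from 0 to 0.0854. A call has 1 to 12 rows; each row is the pose to reach, as a shift and turn from the pose commanded when the call began, along the tool's axes at that moment; what a row does not reach only later rows make up. A row lasts 1/10 s, in which the tool goes at most 50 mm and 8.59 degrees, less where a joint would pass 70% of its speed; a pose out of reach is approached as far as the arm can. A call with a gripper value outside its range is refused whole. The fingers move at their own pace and stop on an object; "force" is the grip in N (left out, the last holds). Time passes only in rows, so rows that repeat a pose let the fingers close. It gives the time, the measured TCP pose, the force and the opening at its end, in the units of the state.
- bot.get_state(): the state, without advancing time (a new reading comes with each control period).
- bot.camera(name): name is "scene" or "top"; returns a dict with "image" (400x640x3 uint8, red, green, blue), "depth" (400x640 float32, m along the optical axis (not along the pixel's ray), 0 where there is no reading), "fx", "fy", "cx", "cy" (pixels), "cam_to_world" (4x4, takes a point from camera to world coordinates). Camera axes: x right, y up, looking along -z (the intrinsics and any distortion apply to the point x, -y, -z); pixel columns grow to the right and rows downward; lengths in m; the calibration is good to about 2 mm. A picture is of the moment at which its call begins.
- bot.job_done(): hands the job in, once; it reports no verdict.
Trained networks look in the newest picture that a camera, given by its name, has taken for a name from the list of things; names that differ only in an ending like _2 or _b are one class to them, and where a whole thing is asked for, a point or a joint stands for the part that bears it (a point fixed in the world has none). Each returns a list of dicts, best first, with "conf" (0 to 1); they miss things now and then, are a little off and sometimes report something else, mostly with a low value. They report only what shows in the picture. A call takes as long as a camera call. They do not tell look-alikes from the thing itself.
- bot.cut_out(camera, label): "pixels" (400x640 bool, what is visible of it).
- bot.spot_point(camera, label): "centre" ([x, y, z] in m, in the coordinates of the camera as it stood for that picture, good to about 4 mm: a listed point, or the origin of a listed thing).
The state is a dict: "time_s": time; "joints": joint angles; "joint_vel": joint speeds; "joint_efforts": joint torques, N m; "ee_pos": TCP position; "tcp_rot": TCP orientation; "ft_force": force on the tool from outside, world axes, zero at the start; "torque": the same for the moment, N m; "opening": finger opening in m.
Only numpy, scipy, OpenCV 4.12 (cv2) and the standard library are available. Lean on these libraries where they do the work, as an engineer would, in place of code of your own. Each camera call takes 0.05 s, during which the arm holds its last target.

## Working session

There is one attempt and no reset: what is moved stays moved. The work goes in short steps, Python scripts to look and compute and a tool call to move; the robot and the scene stay as the last step left them, time stands still between calls to the robot, and variables do not carry over. Pictures are saved under pics/ and viewed, and the job is handed in when it is done.

Besides the shell and the picture viewer there is one more tool, called after "Emit:" as name([rows], argument=value, ...), one row to a line, values as JSON. drive_tool: Moves the arm, as the interface text tells. Its arguments: {"type":"object","properties":{"moves":{"type":"array"},"force":{"type":"number"}},"required":["moves"]}

```bash
mkdir -p pics; ls; cat > h.py <<'E'
from rig import bot
import numpy as np, cv2
from scipy.spatial.transform import Rotation as R
def snap(n,fn):
    c=bot.camera(n); cv2.imwrite('pics/'+fn,c['image'][:,:,::-1]); return c
def w(c,p):
    return (np.array(c['cam_to_world'])@np.append(p,1))[:3]
def px(c,u,v,d=None):
    d=c['depth'][v,u] if d is None else d
    return w(c,[(u-c['cx'])*d/c['fx'],-(v-c['cy'])*d/c['fy'],-d])
def proj(c,P):
    q=np.linalg.inv(c['cam_to_world'])@np.append(P,1); return c['cx']+c['fx']*q[0]/-q[2], c['cy']-c['fy']*q[1]/-q[2]
E
python3 - <<'E'
from h import *
s=bot.get_state(); print(s)
for n in ['top','scene']:
    c=snap(n,n+'0.png'); print(n,c['fx'],c['fy'],c['cx'],c['cy'],[k for k in c.keys()],np.round(c['cam_to_world'],3).tolist())
    for l in ['shaker','strip_bed','drift_hole','bolt_hole','stand','drift','drift_grip','bolt','bolt_grip','stop','bottle','dishes','tip_box','beaker','jar','wrench']:
        print(l,[(round(r['conf'],2),np.round(w(c,r['centre']),3).tolist()) for r in bot.spot_point(n,l)])
E
```

```text
pics
{'time_s': 0.0, 'joints': array([-1.30503172e+00,  2.41456192e-01,  3.69089414e-03,  1.33514555e+00,
        1.89917447e-05,  1.57082819e+00]), 'joint_vel': array([ 0.00205002,  0.00119939,  0.00085442, -0.00216765, -0.00070317,
        0.00064436]), 'joint_efforts': array([-7.25637892e-05, -3.72318006e+01,  2.52406669e+01,  1.68228883e-02,
        7.83488986e-06,  1.45323252e-06]), 'ee_pos': array([ 0.1311536 , -0.48179822,  0.21027866]), 'tcp_rot': array([-3.13947813e+00, -1.89243320e-05,  2.65732710e-01]), 'ft_force': array([-0.33336069, -0.84207185,  0.35182558]), 'torque': array([-0.0118992 , -0.02901611,  0.03841884]), 'opening': 0.08550601339254621}
top 446.59361540765616 446.59361540765616 315.73365465155996 199.37132055915654 ['image', 'depth', 'fx', 'fy', 'cx', 'cy', 'cam_to_world'] [[0.022, 0.993, -0.116, 0.4], [-1.0, 0.022, -0.0, -0.024], [0.002, 0.116, 0.993, 1.32], [0.0, 0.0, 0.0, 1.0]]
shaker [(0.59, [0.592, 0.123, 0.0]), (0.17, [0.33, -0.293, -0.004])]
strip_bed [(0.93, [0.591, 0.121, 0.1]), (0.42, [0.517, -0.336, 0.082]), (0.33, [0.606, 0.417, -0.0])]
drift_hole
[... 1346 characters left out ...]
3])]
stand [(0.67, [0.513, -0.27, -0.001])]
drift [(0.74, [0.391, -0.428, -0.003]), (0.6, [0.499, -0.208, 0.02]), (0.51, [0.513, -0.33, 0.011])]
drift_grip [(0.73, [0.393, -0.424, 0.075])]
bolt [(0.65, [0.508, -0.271, 0.014]), (0.64, [0.61, -0.232, 0.001]), (0.5, [0.601, -0.296, -0.001])]
bolt_grip [(0.57, [0.608, -0.233, 0.067]), (0.57, [0.6, -0.3, 0.067]), (0.54, [0.508, -0.27, 0.082])]
stop [(0.67, [0.498, -0.209, 0.022])]
bottle [(0.86, [0.702, -0.284, -0.001])]
dishes [(0.62, [0.331, -0.296, 0.002]), (0.57, [0.519, -0.335, 0.083])]
tip_box [(0.86, [0.755, -0.166, 0.002])]
beaker [(0.96, [0.635, -0.419, -0.001])]
jar [(0.89, [0.476, -0.435, 0.002])]
wrench [(0.76, [0.606, 0.414, 0.002])]
```

View pics/top0.png

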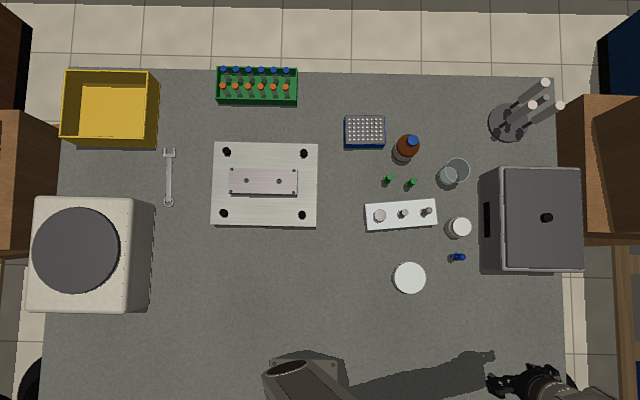

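View pics/scene0.png

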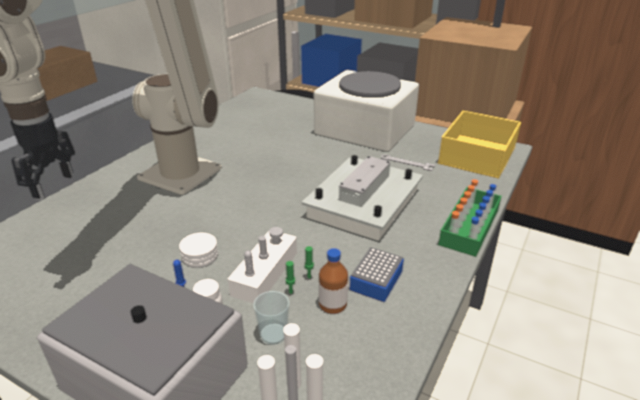

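The top view shows the plate holes near (250,181) and (278,182), and the stand with the stop at (379,215) and pins at (402,213) and (427,211). I'll zoom in next to tell the pins apart and refine the positions.

```bash
python3 - <<'E'
from h import *
c=snap('top','t1.png'); s=snap('scene','s1.png')
a=c['image'][130:240,200:330]; b=c['image'][185:235,355:445]
A=cv2.resize(a,None,fx=5,fy=5,interpolation=cv2.INTER_CUBIC); cv2.imwrite('pics/t1a.png',A[:,:,::-1])
A=cv2.resize(b,None,fx=8,fy=8,interpolation=cv2.INTER_CUBIC); cv2.imwrite('pics/t1b.png',A[:,:,::-1])
A=cv2.resize(s['image'][215:300,165:315],None,fx=5,fy=5,interpolation=cv2.INTER_CUBIC); cv2.imwrite('pics/s1b.png',A[:,:,::-1])
np.save('topd.npy',c['depth'])
for n,cc in(('top',c),('scene',s)):
  for l in['drift_hole','bolt_hole','strip_bed','shaker','stand','drift_grip','bolt_grip','drift','bolt']:
    print(n,l,[(round(r['conf'],2),np.round(w(cc,r['centre']),4).tolist()) for r in bot.spot_point(n,l)])
print([np.round(px(c,u,v),4).tolist() for u,v in [(265,182),(225,165),(402,213),(427,211),(379,215)]])
E
```

```text
top drift_hole [(0.57, [0.5899, 0.0785, 0.1053])]
top bolt_hole [(0.71, [0.5907, 0.1699, 0.1057])]
top strip_bed [(0.85, [0.5903, 0.1226, 0.0991])]
top shaker [(0.7, [0.5893, 0.1261, 0.0027])]
top stand [(0.63, [0.5125, -0.2665, -0.0016])]
top drift_grip [(0.63, [0.5193, -0.3333, 0.0827]), (0.57, [0.4039, -0.4244, 0.0663])]
top bolt_grip [(0.6, [0.6131, -0.2296, 0.0693]), (0.57, [0.6054, -0.294, 0.0686]), (0.45, [0.5084, -0.269, 0.0875])]
top drift [(0.44, [0.5202, -0.3312, 0.0074]), (0.44, [0.3964, -0.4214, -0.0039])]
top bolt [(0.7, [0.5208, -0.3336, 0.0057]), (0.44, [0.6127, -0.2309, 0.0024]), (0.39, [0.5993, -0.2934, 0.0006]), (0.37, [0.5082, -0.2705, 0.0174])]
scene drift_hole [(0.72, [0.5904, 0.0775, 0.0981]), (0.56, [0.4988, -0.2052, 0.0205])]
scene bolt_hole [(0.72, [0.5865, 0.1705, 0.1045])]
scene strip_bed [(0.63, [0.5906, 0.1227, 0.0953])]
scene shaker [(0.74, [0.7033, -0.284, -0.0018]), (0.59, [0.5838, 0.126, -0.0017]), (0.48, [0.5916, 0.0794, 0.1017]), (0.34, [0.3295, -0.2939, 0.0007])]
scene stand [(0.72, [0.5118, -0.2678, -0.0028])]
scene drift_grip [(0.78, [0.5175, -0.3334, 0.078]), (0.76, [0.3915, -0.4246, 0.0744]), (0.69, [0.6359, -0.4195, -0.0034])]
scene bolt_grip [(0.79, [0.6013, -0.2977, 0.0668]), (0.77, [0.5096, -0.2731, 0.0833]), (0.6, [0.6085, -0.233, 0.0666])]
scene drift [(0.77, [0.3964, -0.427, -0.001]), (0.64, [0.5122, -0.2715, 0.0824]), (0.53, [0.5147, -0.3334, 0.0108])]
scene bolt [(0.77, [0.6026, -0.2965, 0.0012]), (0.55, [0.6105, -0.2315, 0.0024]), (0.52, [0.5093, -0.2694, 0.0158])]
[[0.5864, 0.1163, 0.1058], [0.642, 0.24, 0.0499], [0.5089, -0.2598, 0.1088], [0.5152, -0.3262, 0.1156], [0.504, -0.2005, 0.0856]]
```

View pics/t1a.png

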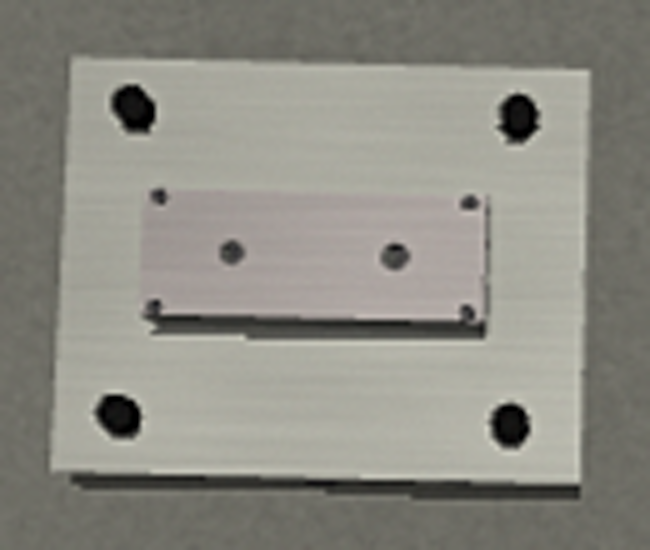

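View pics/t1b.png

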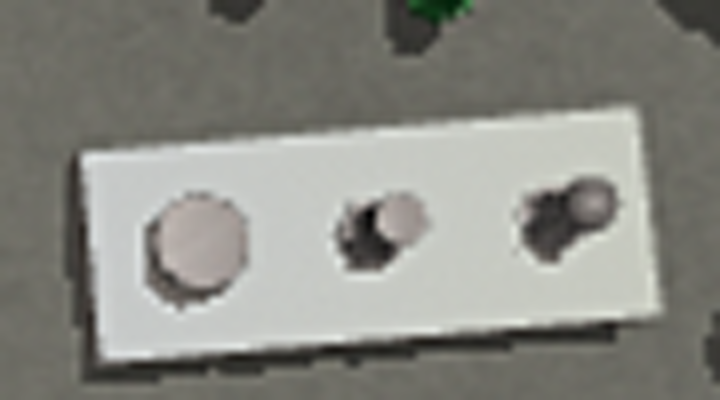

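View pics/s1b.png

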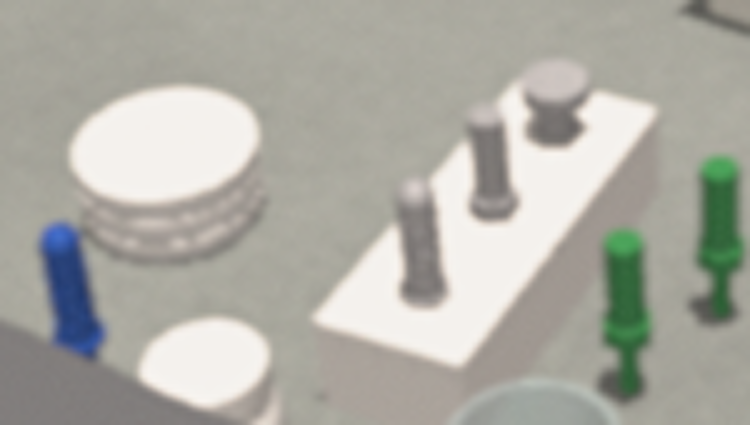

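The middle pin has the flat top, so it's the bolt. The end pin, at about (428.5,210) in the top view, is domed and ribbed, so it's the drift. Next I'll refine positions by back-projecting pixels at the known heights.

```bash
python3 - <<'E'
from h import *
c=bot.camera('top')
def atz(u,v,z):
    o=w(c,[0,0,0]); p=px(c,u,v,1.0); d=p-o; return o+d*(z-o[2])/d[2]
g=cv2.cvtColor(c['image'],cv2.COLOR_RGB2GRAY).astype(float)
img=c['image'].astype(float)
def dark(u0,v0,r=5):
    sub=g[v0-r:v0+r+1,u0-r:u0+r+1]; bg=np.median(np.r_[sub[0],sub[-1],sub[:,0],sub[:,-1]]); wt=np.clip(bg-sub-12,0,None)
    y,x=np.mgrid[v0-r:v0+r+1,u0-r:u0+r+1]; return (wt*x).sum()/wt.sum(),(wt*y).sum()/wt.sum()
P={}
for n,(u,v) in dict(drift=(279,181),bolt=(246,180)).items():
    uv=dark(u,v); P[n]=atz(*uv,.104); print(n,uv,np.round(P[n],4))
d=P['bolt']-P['drift']; print('spacing',np.linalg.norm(d[:2]),'yaw',np.degrees(np.arctan2(-d[0],d[1])), 'mid',(P['bolt']+P['drift'])/2)
# plate outline by depth
D=c['depth']; v,u=np.mgrid[0:400,0:640]
X=np.stack([(u-c['cx'])*D/c['fx'],-(v-c['cy'])*D/c['fy'],-D,np.ones_like(D)],-1)@np.array(c['cam_to_world']).T
m=((X[...,2]>.095)&(X[...,2]<.112)&(abs(X[...,0]-.59)<.08)&(abs(X[...,1]-.12)<.14)).astype(np.uint8)
cn=max(cv2.findContours(m,0,2)[0],key=cv2.contourArea); r=cv2.minAreaRect(cn); print(r, atz(*r[0],.104), 'medz',np.median(X[...,2][m>0]))
print('drift top',atz(428.5,209.8,.117),'bolt top',atz(404.8,211.9,.108))
for n,bx,z0 in (('drift',(422,436,203,218),.09),('bolt',(398,412,205,220),.09)):
    s=np.s_[bx[2]:bx[3],bx[0]:bx[1]]; mm=X[s][...,2]>z0; q=X[s][mm]; print(n,len(q),q[:,:3].mean(0),q[:,2].max())
for l in('drift','bolt'):
  for n in('top','scene'):
    if n=='scene': c2=bot.camera(n)
m=((X[...,2]>.047)&(X[...,2]<.058)&(abs(X[...,0]-.51)<.07)&(abs(X[...,1]+.27)<.13)).astype(np.uint8)
cn=max(cv2.findContours(m,0,2)[0],key=cv2.contourArea); r=cv2.minAreaRect(cn); print('stand',r, atz(*r[0],.052))
print(np.round(atz(*cv2.boxPoints(r)[0],.052),3),[np.round(atz(*p,.052),3).tolist() for p in cv2.boxPoints(r)])
E
```

```text
drift (np.float64(278.58192955589584), np.float64(180.74374680959673)) [0.591  0.0793 0.104 ]
bolt (np.float64(245.91160220994476), np.float64(179.95801104972375)) [0.5912 0.1693 0.104 ]
spacing 0.09001999543707699 yaw -0.12232440285799674 mid [0.59105857 0.12429526 0.104     ]
((261.78387451171875, 180.86056518554688), (69.0526351928711, 25.626522064208984), 1.3971810340881348) [0.58961073 0.12551816 0.104     ] medz 0.1040741635262028
drift top [ 0.51838948 -0.32990977  0.117     ] bolt top [ 0.51210671 -0.26754605  0.108     ]
drift 48 [ 0.51486288 -0.3226292   0.13445563] 1.320120637540139
bolt 40 [ 0.50803203 -0.25964903  0.13669831] 1.320120637540139
stand ((400.6970520019531, 213.94064331054688), (26.33034896850586, 70.63826751708984), 85.13549041748047) [ 0.51121203 -0.26708383  0.052     ]
[ 0.538 -0.163  0.052] [[0.538, -0.163, 0.052], [0.56, -0.365, 0.052], [0.485, -0.37, 0.052], [0.463, -0.17, 0.052]]
```

```bash
cat >> h.py <<'E'
def st():
    s=bot.get_state(); print('t',round(s['time_s'],2),'p',np.round(s['ee_pos'],4),'r',np.round(s['tcp_rot'],4),'f',np.round(s['ft_force'],2),'m',np.round(s['torque'],3),'op',round(s['opening'],4)); return s
def to(P,yaw=None,s=None,n=0):
    "shift in tool axes and turn vector to reach world TCP P, pointing down with yaw"
    s=s or bot.get_state(); Rt=R.from_euler('xyz',s['tcp_rot']); d=Rt.inv().apply(np.array(P)-s['ee_pos'])
    t=np.zeros(3) if yaw is None else (Rt.inv()*R.from_euler('xyz',[np.pi,0,yaw])).as_rotvec()
    print('shift',np.round(d,4),'turn',np.round(t,4)); return d,t
E
python3 - <<'E'
from h import *
c=bot.camera('top')
for u,v in [(482,168),(482,220),(482,268),(530,220),(575,220),(548,217),(407,270)]: print(u,v,np.round(px(c,u,v),3))
s=st(); print(s['joints'])
for yaw in (np.pi/2+0.09,):
    to([.518,-.331,.19],yaw); 
E
```

```text
482 168 [ 0.659 -0.521  0.001]
482 220 [ 0.501 -0.507  0.03 ]
482 268 [ 0.363 -0.511  0.011]
530 220 [ 0.493 -0.584  0.159]
575 220 [ 0.496 -0.7    0.161]
548 217 [ 0.501 -0.621  0.178]
407 270 [ 0.353 -0.286  0.044]
t 2.9 p [ 0.1313 -0.4824  0.2112] r [-3.1415  0.      0.2658] f [ 0.25 -0.22  0.62] m [ 0.012  0.041 -0.032] op 0.0857
[-1.30502458e+00  2.40625025e-01  4.99500165e-03  1.33522758e+00
 -1.93172412e-05  1.57081129e+00]
shift [ 0.4129 -0.0446  0.0212] turn [-1.000e-04 -0.000e+00 -1.395e+00]
```

Emit:
drive_tool([
  [0.04, -0.004, 0, 0, 0, -0.14, 0.045],
  [0.083, -0.009, 0, 0, 0, -0.28, 0.045],
  [0.124, -0.013, 0, 0, 0, -0.42, 0.045],
  [0.165, -0.018, 0, 0, 0, -0.56, 0.045],
  [0.206, -0.022, 0, 0, 0, -0.7, 0.045],
  [0.248, -0.027, 0, 0, 0, -0.84, 0.045],
  [0.289, -0.031, 0, 0, 0, -0.98, 0.045],
  [0.33, -0.036, 0, 0, 0, -1.12, 0.045],
  [0.371, -0.04, 0, 0, 0, -1.26, 0.045],
  [0.413, -0.045, 0.01, 0, 0, -1.395, 0.045],
  [0.413, -0.045, 0.02, 0, 0, -1.395, 0.045],
  [0.413, -0.045, 0.02, 0, 0, -1.395, 0.045],
], force=80)

```text
time_s: 4.1
ee_pos: [0.5176, -0.3292, 0.1887]
tcp_rot: [-3.138, -0.002, 1.662]
ft_force: [-0.6, 0.2, -0.1]
opening: 0.0449
```

```bash
python3 - <<'E'
from h import *
st(); to([.518,-.331,.072],np.pi/2+.09)
c=snap('scene','s2.png'); A=cv2.resize(c['image'][130:330,120:420],None,fx=2.5,fy=2.5,interpolation=cv2.INTER_CUBIC); cv2.imwrite('pics/s2b.png',A[:,:,::-1])
E
```

```text
t 4.1 p [ 0.5176 -0.3292  0.1887] r [-3.1377e+00 -2.5000e-03  1.6620e+00] f [-0.63  0.17 -0.13] m [-0.02   0.107 -0.024] op 0.0449
shift [-0.0021  0.0007  0.1167] turn [-0.0039 -0.0025  0.0012]
```

View pics/s2b.png

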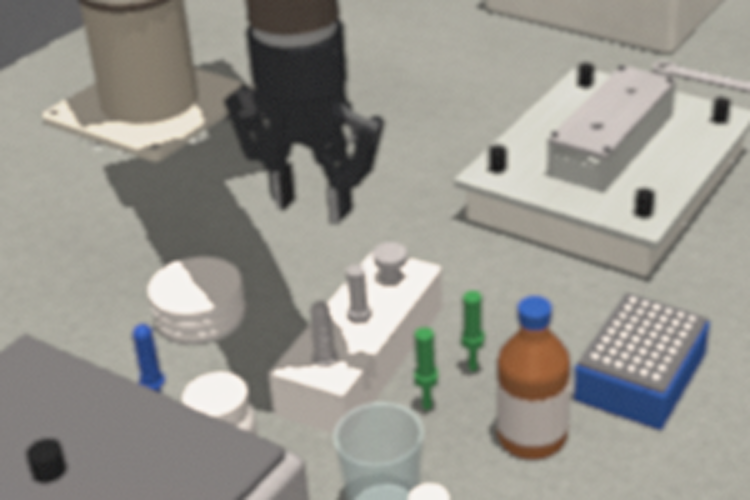

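The open gripper is straight above the drift, which sits at about (322,335) in the crop, and the way down is clear.

Emit:
drive_tool([
  [-0.001, 0, 0.02, 0, 0, 0, 0.045],
  [-0.001, 0, 0.045, 0, 0, 0, 0.045],
  [-0.001, 0, 0.06, 0, 0, 0, 0.045],
  [-0.001, 0, 0.06, 0, 0, 0, 0.045],
  [-0.001, 0, 0.06, 0, 0, 0, 0.045],
])

```text
time_s: 4.65
ee_pos: [0.5173, -0.3325, 0.1322]
tcp_rot: [3.141, 0.0, 1.659]
ft_force: [1.0, -0.5, 1.0]
opening: 0.0452
```

```bash
python3 - <<'E'
from h import *
s=st(); to([.518,-.331,.072],np.pi/2+.09)
c=snap('scene','s3.png'); A=cv2.resize(c['image'][170:300,170:320],None,fx=4.5,fy=4.5,interpolation=cv2.INTER_CUBIC); cv2.imwrite('pics/s3b.png',A[:,:,::-1])
E
```

```text
t 4.65 p [ 0.5173 -0.3325  0.1322] r [3.1412e+00 5.0000e-04 1.6587e+00] f [ 0.97 -0.54  1.01] m [0.    0.018 0.01 ] op 0.0452
shift [0.0014 0.0008 0.0602] turn [ 0.0004  0.0005 -0.0021]
```

View pics/s3b.png

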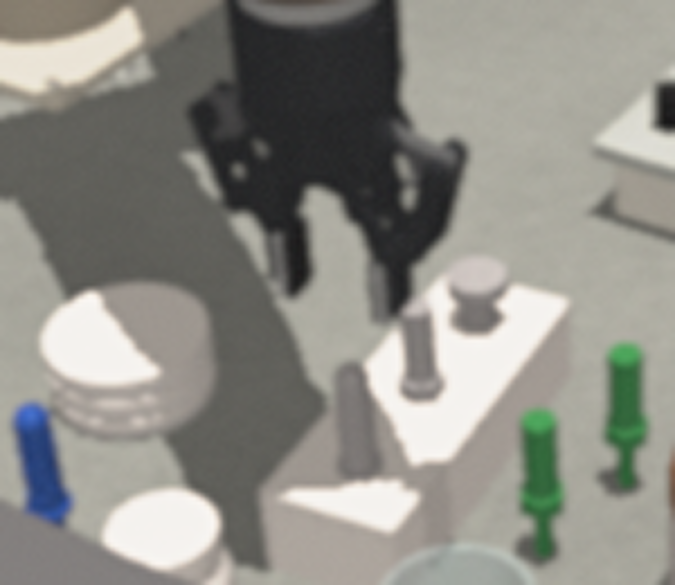

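The fingers straddle the drift, whose top is at (350,370) in the crop. I'll go down and close.

Emit:
drive_tool([
  [0.001, 0.001, 0.02, 0, 0, 0, 0.045],
  [0.001, 0.001, 0.04, 0, 0, 0, 0.045],
  [0.001, 0.001, 0.06, 0, 0, 0, 0.045],
  [0.001, 0.001, 0.06, 0, 0, 0, 0.045],
  [0.001, 0.001, 0.06, 0, 0, 0, 0.01],
  [0.001, 0.001, 0.06, 0, 0, 0, 0.01],
  [0.001, 0.001, 0.06, 0, 0, 0, 0.01],
  [0.001, 0.001, 0.06, 0, 0, 0, 0.01],
  [0.001, 0.001, 0.06, 0, 0, 0, 0.01],
  [0.001, 0.001, 0.06, 0, 0, 0, 0.01],
], force=100)

```text
time_s: 5.7
ee_pos: [0.5201, -0.3314, 0.0735]
tcp_rot: [3.139, 0.003, 1.661]
ft_force: [-1.0, -0.6, 6.3]
opening: 0.0141
```

```bash
python3 - <<'E'
from h import *
s=st()
E
```

```text
t 5.7 p [ 0.5201 -0.3314  0.0735] r [3.1387e+00 2.7000e-03 1.6606e+00] f [-0.98 -0.61  6.3 ] m [-0.031  0.223  0.012] op 0.0141
```

```bash
python3 - <<'E'
from h import *
s=st()
c=snap('scene','s4.png'); A=cv2.resize(c['image'][170:300,170:320],None,fx=4.5,fy=4.5,interpolation=cv2.INTER_CUBIC); cv2.imwrite('pics/s4b.png',A[:,:,::-1])
s=st()
E
```

```text
t 5.7 p [ 0.5201 -0.3314  0.0735] r [3.1387e+00 2.7000e-03 1.6606e+00] f [-0.98 -0.61  6.3 ] m [-0.031  0.223  0.012] op 0.0141
t 5.75 p [ 0.5201 -0.3314  0.0735] r [3.1387e+00 2.7000e-03 1.6606e+00] f [-1.22 -0.14  7.35] m [-0.006  0.237  0.017] op 0.0144
```

View pics/s4b.png

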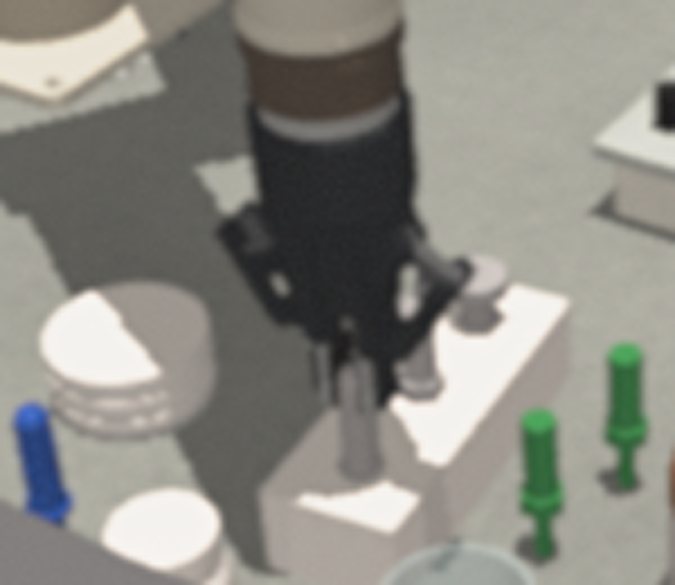

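```bash
python3 - <<'E'
from h import *
for n,(v0,v1,u0,u1) in (('scene',(230,285,225,275)),('top',(180,240,370,450))):
    c=bot.camera(n)
    A=cv2.resize(c['image'][v0:v1,u0:u1],None,fx=10,fy=10,interpolation=cv2.INTER_CUBIC); cv2.imwrite(f'pics/z5{n}.png',A[:,:,::-1])
    if n=='scene':
        print('tcp proj',proj(c,bot.get_state()['ee_pos']))
        for v in range(240,278,4):
            print(v,[(u,np.round(px(c,u,v),3).tolist()) for u in range(238,258,3)])
E
```

```text
tcp proj (np.float64(250.78538208297505), np.float64(265.420789053716))
240 [(238, [0.505, -0.347, 0.15]), (241, [0.509, -0.342, 0.148]), (244, [0.509, -0.333, 0.142]), (247, [0.534, -0.352, 0.164]), (250, [0.538, -0.347, 0.162]), (253, [0.539, -0.338, 0.157]), (256, [0.536, -0.325, 0.147])]
244 [(238, [0.507, -0.351, 0.142]), (241, [0.51, -0.345, 0.14]), (244, [0.508, -0.333, 0.13]), (247, [0.511, -0.325, 0.127]), (250, [0.534, -0.344, 0.148]), (253, [0.54, -0.341, 0.148]), (256, [0.546, -0.338, 0.148])]
248 [(238, [0.394, -0.222, -0.002]), (241, [0.507, -0.343, 0.126]), (244, [0.511, -0.338, 0.124]), (247, [0.512, -0.328, 0.117]), (250, [0.533, -0.344, 0.136]), (253, [0.542, -0.344, 0.14]), (256, [0.551, -0.346, 0.145])]
252 [(238, [0.404, -0.235, -0.002]), (241, [0.507, -0.344, 0.116]), (244, [0.512, -0.34, 0.115]), (247, [0.52, -0.339, 0.118]), (250, [0.531, -0.343, 0.125]), (253, [0.537, -0.34, 0.124]), (256, [0.539, -0.333, 0.12])]
256 [(238, [0.415, -0.25, 0.001]), (241, [0.507, -0.345, 0.105]), (244, [0.513, -0.342, 0.106]), (247, [0.521, -0.341, 0.108]), (250, [0.531, -0.344
[... 478 characters left out ...]
081]), (256, [0.511, -0.301, 0.051])]
268 [(238, [0.483, -0.332, 0.051]), (241, [0.491, -0.331, 0.053]), (244, [0.497, -0.328, 0.053]), (247, [0.519, -0.344, 0.075]), (250, [0.524, -0.34, 0.074]), (253, [0.528, -0.334, 0.071]), (256, [0.518, -0.311, 0.05])]
272 [(238, [0.493, -0.346, 0.054]), (241, [0.497, -0.34, 0.051]), (244, [0.505, -0.339, 0.054]), (247, [0.517, -0.343, 0.062]), (250, [0.525, -0.342, 0.064]), (253, [0.527, -0.334, 0.059]), (256, [0.528, -0.325, 0.053])]
276 [(238, [0.501, -0.356, 0.053]), (241, [0.507, -0.353, 0.053]), (244, [0.511, -0.348, 0.051]), (247, [0.519, -0.347, 0.054]), (250, [0.523, -0.341, 0.051]), (253, [0.528, -0.336, 0.049]), (256, [0.535, -0.335, 0.051])]
```

View pics/z5scene.png

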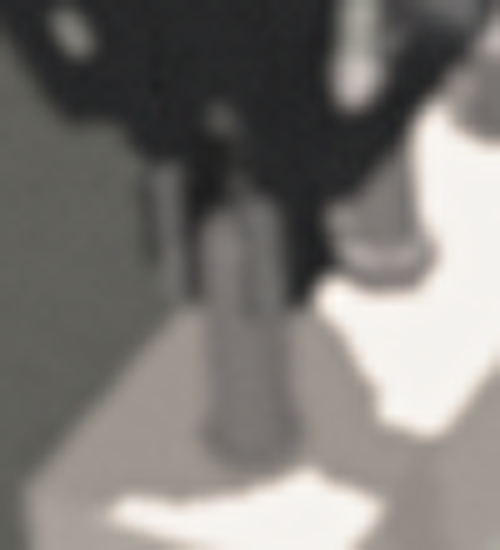

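View pics/z5top.png

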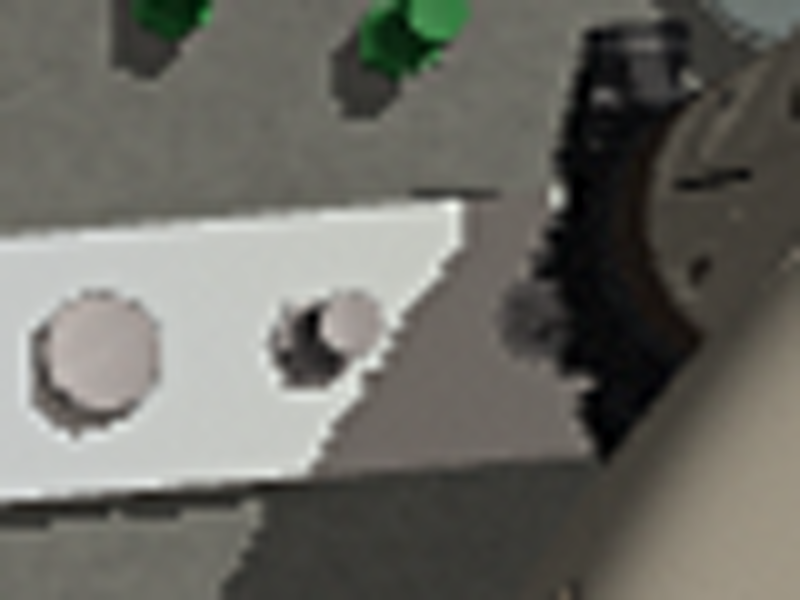

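```bash
python3 - <<'E'
from h import *
c=bot.camera('scene')
def crop(P): u,v=proj(c,P); return round(u,1),round(v,1)
print('start tcp',crop([.1312,-.482,.2103]))
for z in(0,-.011,.01,.02,.03): print(z,'s3',np.round((np.array(crop([.5173,-.3325,.1322+z]))-[170,170])*4.5), 'start',crop([.1312,-.482,.2103+z]),'s2',np.round((np.array(crop([.5176,-.3292,.1887+z]))-[120,130])*2.5))
print('pin top',crop([.52,-.332,.117]),'stand hole',crop([.518,-.332,.052]))
E
python3 -c "
import cv2
a=cv2.imread('pics/scene0.png');cv2.imwrite('pics/g0.png',cv2.resize(a[100:210,0:110],None,fx=5,fy=5,interpolation=2))"
```

```text
start tcp (np.float64(59.8), np.float64(200.2))
0 s3 [348. 336.] start (np.float64(59.8), np.float64(200.2)) s2 [316. 232.]
-0.011 s3 [350. 354.] start (np.float64(61.3), np.float64(204.4)) s2 [316. 242.]
0.01 s3 [346. 319.] start (np.float64(58.5), np.float64(196.3)) s2 [314. 222.]
0.02 s3 [345. 303.] start (np.float64(57.2), np.float64(192.4)) s2 [314. 212.]
0.03 s3 [343. 286.] start (np.float64(55.9), np.float64(188.5)) s2 [312. 202.]
pin top (np.float64(249.0), np.float64(250.3)) stand hole (np.float64(250.6), np.float64(272.6))
```

View pics/g0.png

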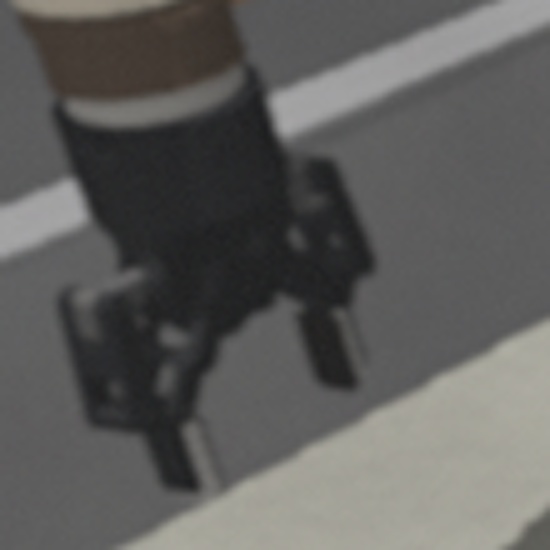

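The pictures contradict the tool geometry I was given. The fingertips end near z≈0.098, about 30 mm above where TCP minus 11 mm should put them, so the pads are pinching only the dome. The 14 mm opening and the upward force agree with that. I'll open and check before going lower.

Emit:
drive_tool([
  [0, 0, 0, 0, 0, 0, 0.045],
  [0, 0, 0, 0, 0, 0, 0.045],
  [0, 0, 0, 0, 0, 0, 0.045],
  [0, 0, 0, 0, 0, 0, 0.045],
  [0, 0, 0, 0, 0, 0, 0.045],
])

```text
time_s: 6.4
ee_pos: [0.5189, -0.3303, 0.0709]
tcp_rot: [-3.141, -0.0, 1.661]
ft_force: [0.0, 1.0, 0.0]
opening: 0.0451
```

```bash
python3 - <<'E'
from h import *
s=st()
for n,(v0,v1,u0,u1) in (('scene',(210,285,220,285)),):
    c=bot.camera(n)
    A=cv2.resize(c['image'][v0:v1,u0:u1],None,fx=8,fy=8,interpolation=cv2.INTER_CUBIC); cv2.imwrite(f'pics/z6{n}.png',A[:,:,::-1])
D=c['depth'];v,u=np.mgrid[0:400,0:640]
X=np.stack([(u-c['cx'])*D/c['fx'],-(v-c['cy'])*D/c['fy'],-D,np.ones_like(D)],-1)@np.array(c['cam_to_world']).T
# finger pixels: dark
g=c['image'].max(-1)
m=(abs(X[...,0]-.52)<.07)&(abs(X[...,1]+.332)<.04)&(X[...,2]>.056)&(X[...,2]<.2)&(g<60)
for lo in np.arange(.06,.2,.01):
    q=X[m&(X[...,2]>=lo)&(X[...,2]<lo+.01)]; print(round(lo,3),len(q), np.round([q[:,0].min(),q[:,0].max(),q[:,1].min(),q[:,1].max()],3) if len(q) else '')
E
```

```text
t 6.4 p [ 0.5189 -0.3303  0.0709] r [-3.1412e+00 -3.0000e-04  1.6609e+00] f [0.03 0.96 0.02] m [ 0.014 -0.029 -0.007] op 0.0451
0.06 0 
0.07 0 
0.08 0 
0.09 7 [ 0.494  0.496 -0.341 -0.328]
0.1 21 [ 0.493  0.554 -0.345 -0.323]
0.11 32 [ 0.494  0.555 -0.34  -0.326]
0.12 31 [ 0.492  0.555 -0.343 -0.326]
0.13 36 [ 0.476  0.565 -0.347 -0.332]
0.14 138 [ 0.459  0.572 -0.351 -0.319]
0.15 105 [ 0.463  0.576 -0.351 -0.318]
0.16 154 [ 0.461  0.58  -0.353 -0.315]
0.17 137 [ 0.458  0.582 -0.353 -0.317]
0.18 138 [ 0.457  0.585 -0.354 -0.323]
0.19 192 [ 0.457  0.587 -0.355 -0.329]
0.2 0
```

View pics/z6scene.png

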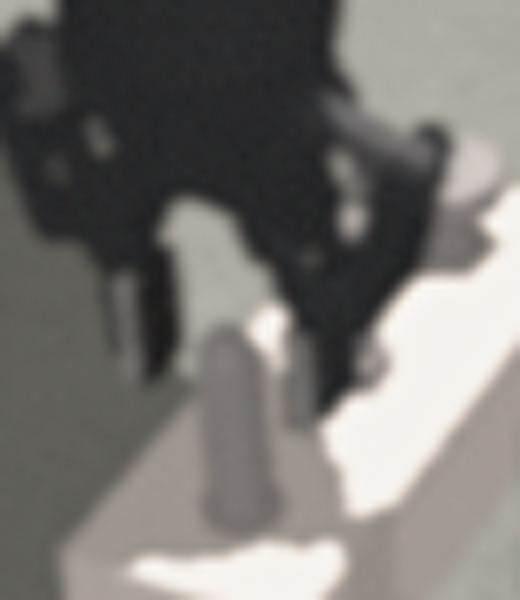

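With the jaws open the tips are at z≈0.098 while the TCP reads 0.071. The pads therefore sit about 30 mm higher than documented, and I'll use that measured offset. I'll go down 28 mm and look again.

Emit:
drive_tool([
  [0, 0, 0.01, 0, 0, 0, 0.045],
  [0, 0, 0.02, 0, 0, 0, 0.045],
  [0, 0, 0.028, 0, 0, 0, 0.045],
  [0, 0, 0.028, 0, 0, 0, 0.045],
  [0, 0, 0.028, 0, 0, 0, 0.045],
])

```text
time_s: 6.95
ee_pos: [0.5186, -0.3302, 0.0425]
tcp_rot: [-3.141, -0.001, 1.661]
ft_force: [0.2, -0.1, -0.0]
opening: 0.0448
```

```bash
cat >> h.py <<'E'
def cloud(c):
    D=c['depth'];v,u=np.mgrid[0:400,0:640]
    return (np.stack([(u-c['cx'])*D/c['fx'],-(v-c['cy'])*D/c['fy'],-D,np.ones_like(D)],-1)@np.array(c['cam_to_world']).T)[...,:3]
def zoom(n,fn,box,k):
    v0,v1,u0,u1=box; c=bot.camera(n); A=cv2.resize(c['image'][v0:v1,u0:u1],None,fx=k,fy=k,interpolation=cv2.INTER_CUBIC); cv2.imwrite('pics/'+fn,A[:,:,::-1]); return c
E
python3 - <<'E'
from h import *
st(); c=zoom('scene','z7.png',(210,285,220,285),8)
X=cloud(c);g=c['image'].max(-1)
m=(abs(X[...,0]-.52)<.07)&(abs(X[...,1]+.332)<.04)&(X[...,2]>.056)&(X[...,2]<.2)&(g<60)
for lo in np.arange(.055,.12,.005):
    q=X[m&(X[...,2]>=lo)&(X[...,2]<lo+.005)]; print(round(lo,3),len(q), np.round([q[:,0].min(),q[:,0].max(),q[:,1].min(),q[:,1].max()],3) if len(q) else '')
E
```

```text
t 6.95 p [ 0.5186 -0.3302  0.0425] r [-3.1406e+00 -8.0000e-04  1.6607e+00] f [ 0.18 -0.08 -0.04] m [ 0.002 -0.028  0.038] op 0.0448
0.055 0 
0.06 0 
0.065 5 [ 0.493  0.495 -0.339 -0.328]
0.07 7 [ 0.493  0.549 -0.34  -0.329]
0.075 7 [ 0.494  0.551 -0.341 -0.33 ]
0.08 12 [ 0.494  0.554 -0.342 -0.327]
0.085 14 [ 0.494  0.552 -0.341 -0.327]
0.09 14 [ 0.493  0.555 -0.339 -0.325]
0.095 14 [ 0.492  0.553 -0.345 -0.326]
0.1 15 [ 0.492  0.555 -0.34  -0.33 ]
0.105 17 [ 0.476  0.564 -0.349 -0.334]
0.11 37 [ 0.469  0.565 -0.35  -0.319]
0.115 68 [ 0.467  0.568 -0.349 -0.319]
```

View pics/z7.png

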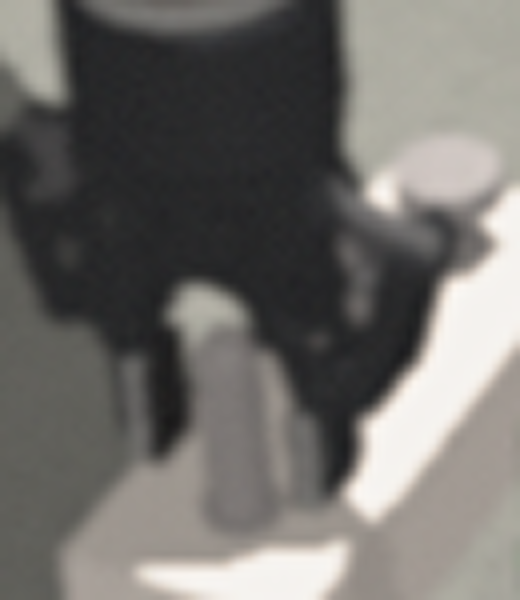

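The fingers now straddle the handle, with tips at z≈0.068, above the collar. I'll close, then lift a little to check the hold.

Emit:
drive_tool([
  [0, 0, 0, 0, 0, 0, 0.01],
  [0, 0, 0, 0, 0, 0, 0.01],
  [0, 0, 0, 0, 0, 0, 0.01],
  [0, 0, 0, 0, 0, 0, 0.01],
  [0, 0, 0, 0, 0, 0, 0.01],
  [0, 0, 0, 0, 0, 0, 0.01],
], force=100)

```text
time_s: 7.6
ee_pos: [0.5194, -0.3307, 0.0439]
tcp_rot: [3.141, 0.001, 1.661]
ft_force: [-1.3, 0.8, 4.8]
opening: 0.0161
```

Emit:
drive_tool([
  [0, 0, -0.01, 0, 0, 0, 0.01],
  [0, 0, -0.03, 0, 0, 0, 0.01],
  [0, 0, -0.06, 0, 0, 0, 0.01],
  [0, 0, -0.1, 0, 0, 0, 0.01],
  [0, 0, -0.14, 0, 0, 0, 0.01],
  [0, 0, -0.14, 0, 0, 0, 0.01],
  [0, 0, -0.14, 0, 0, 0, 0.01],
])

```text
time_s: 8.3
ee_pos: [0.5195, -0.3307, 0.1844]
tcp_rot: [3.14, 0.001, 1.661]
ft_force: [-0.2, 0.2, -1.5]
opening: 0.016
```

```bash
python3 - <<'E'
from h import *
s=st(); print(s['joints']); c=zoom('scene','z8.png',(170,285,200,300),5.2)
zoom('top','z8t.png',(150,270,370,500),5)
E
```

```text
t 8.3 p [ 0.5195 -0.3307  0.1844] r [3.1397e+00 1.3000e-03 1.6608e+00] f [-0.24  0.17 -1.48] m [-0.011 -0.004  0.025] op 0.016
[-5.66934842e-01  4.83567338e-01  2.88450047e-01  1.37338243e+00
  8.15029493e-05  9.13847619e-01]
```

View pics/z8.png

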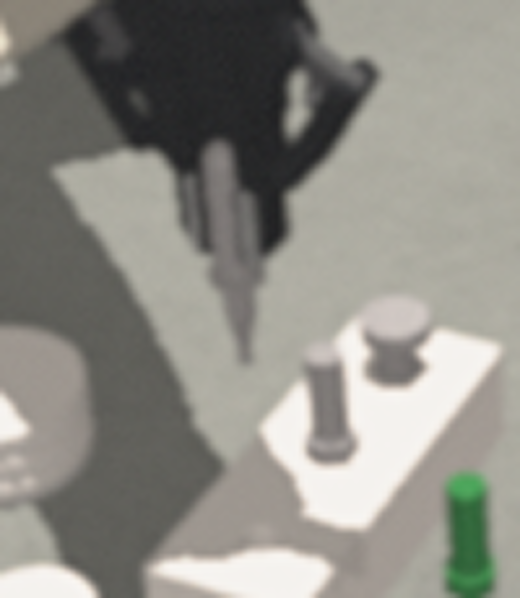

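The drift is lifted and hangs straight, its tip at (245,360) in the crop, well clear of the stand. Next I'll work out the move to above the larger hole, turning the jaws along the hole line.

```bash
python3 - <<'E'
from h import *
s=st(); to([.591,.0793,.1844],np.pi)
E
```

```text
t 8.4 p [ 0.5181 -0.3298  0.1816] r [-3.1391e+00 -2.0000e-03  1.6608e+00] f [-0.02 -0.33 -1.2 ] m [ 0.01  -0.011  0.032] op 0.0157
shift [ 0.4009  0.1094 -0.0022] turn [-6.0000e-04 -3.4000e-03 -1.4808e+00]
```

View pics/z8t.png

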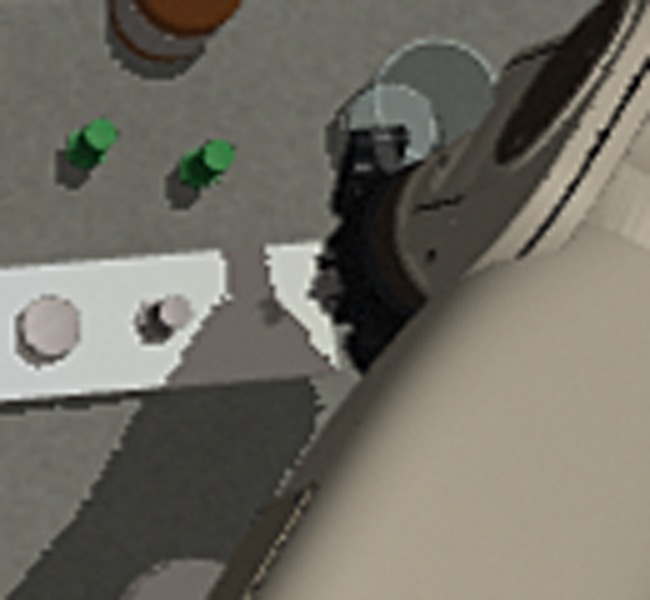

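Emit:
drive_tool([
  [0.02, 0.005, -0.002, 0, 0, -0.1, 0.01],
  [0.055, 0.015, -0.004, 0, 0, -0.24, 0.01],
  [0.095, 0.026, -0.005, 0, 0, -0.38, 0.01],
  [0.135, 0.037, -0.005, 0, 0, -0.52, 0.01],
  [0.178, 0.049, -0.005, 0, 0, -0.66, 0.01],
  [0.22, 0.06, -0.005, 0, 0, -0.8, 0.01],
  [0.262, 0.072, -0.005, 0, 0, -0.94, 0.01],
  [0.305, 0.083, -0.005, 0, 0, -1.08, 0.01],
  [0.345, 0.094, -0.005, 0, 0, -1.22, 0.01],
  [0.38, 0.104, -0.004, 0, 0, -1.36, 0.01],
  [0.401, 0.109, -0.003, 0, 0, -1.481, 0.01],
  [0.401, 0.109, -0.003, 0, 0, -1.481, 0.01],
])

```text
time_s: 9.6
ee_pos: [0.5903, 0.0819, 0.1834]
tcp_rot: [3.141, -0.005, -3.136]
ft_force: [0.1, -0.0, -1.9]
opening: 0.0156
```

Emit:
drive_tool([
  [0, 0, 0, 0, 0, 0, 0.01],
  [0, 0, 0, 0, 0, 0, 0.01],
  [0, 0, 0, 0, 0, 0, 0.01],
])

```text
time_s: 9.9
ee_pos: [0.5912, 0.0774, 0.1858]
tcp_rot: [-3.141, -0.001, 3.139]
ft_force: [-1.2, -0.3, -1.3]
opening: 0.0159
```

```bash
python3 - <<'E'
from h import *
s=st(); c=zoom('scene','z9.png',(130,240,310,430),6)
for n in('scene',):
  for l in ('drift','drift_grip','drift_hole'): print(l,[(round(r['conf'],2),np.round(w(c,r['centre']),4).tolist()) for r in bot.spot_point(n,l)])
print('hole',(np.array(proj(c,[.591,.0793,.104]))-[310,130])*6)
s=st()
E
```

```text
t 9.9 p [0.5912 0.0774 0.1858] r [-3.1412e+00 -9.0000e-04  3.1394e+00] f [-1.18 -0.29 -1.26] m [-0.042 -0.021 -0.008] op 0.0159
drift [(0.74, [0.3933, -0.428, -0.0014]), (0.5, [0.5909, 0.0753, 0.1523])]
drift_grip [(0.63, [0.5093, -0.2716, 0.0169]), (0.59, [0.3907, -0.4231, 0.0741]), (0.47, [0.5937, 0.0769, 0.2212])]
drift_hole [(0.81, [0.5913, 0.0803, 0.1011])]
hole [296.59035805 295.85335346]
t 10.1 p [0.5916 0.0779 0.1864] r [-3.1416e+00  2.0000e-04  3.1403e+00] f [-1.02  0.18 -1.44] m [-0.034 -0.035  0.018] op 0.0158
```

View pics/z9.png

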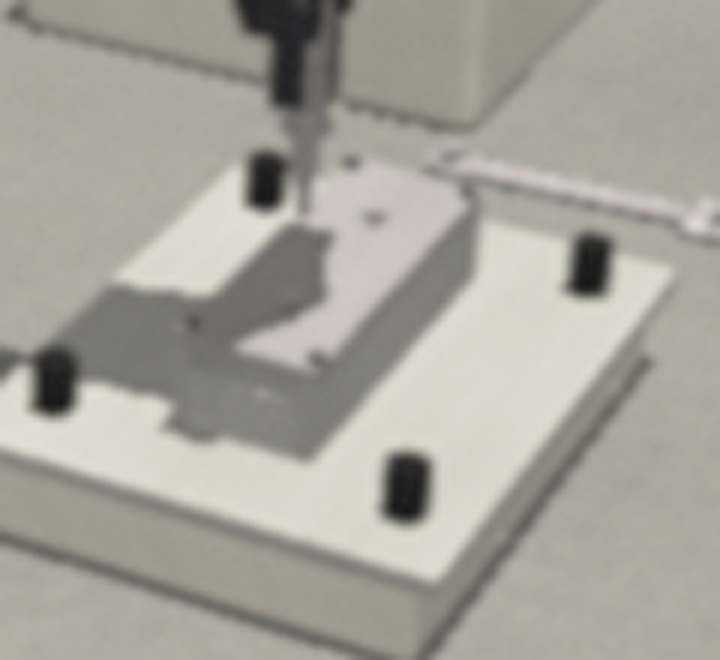

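Emit:
drive_tool([
  [0, 0.001, 0.02, 0, 0, 0, 0.01],
  [0, 0.001, 0.03, 0, 0, 0, 0.01],
  [0, 0.001, 0.038, 0, 0, 0, 0.01],
  [0, 0.001, 0.038, 0, 0, 0, 0.01],
  [0, 0.001, 0.038, 0, 0, 0, 0.01],
])

```text
time_s: 10.6
ee_pos: [0.5916, 0.0797, 0.1483]
tcp_rot: [3.142, -0.0, -3.141]
ft_force: [1.0, 0.3, -0.9]
opening: 0.0158
```

```bash
python3 - <<'E'
from h import *
for i in range(4):
    s=st(); c=zoom('scene','z10.png',(130,240,310,430),6)
print('tip if tcp-.0345',(np.array(proj(c,s['ee_pos']-[0,0,.0345]))-[310,130])*6)
E
```

```text
t 10.6 p [0.5916 0.0797 0.1483] r [ 3.1416 -0.     -3.1415] f [ 1.    0.3  -0.88] m [-0.045  0.05   0.01 ] op 0.0158
t 10.65 p [0.5919 0.0798 0.1488] r [ 3.1415e+00  9.0000e-04 -3.1414e+00] f [ 0.29 -0.51 -1.04] m [ 0.039 -0.024 -0.006] op 0.0164
t 10.7 p [0.5921 0.0798 0.149 ] r [ 3.1414e+00  1.4000e-03 -3.1414e+00] f [-0.35  0.99 -0.9 ] m [ 0.014 -0.023  0.006] op 0.0155
t 10.75 p [0.5921 0.0798 0.149 ] r [ 3.1414e+00  1.5000e-03 -3.1414e+00] f [-1.    0.65 -2.04] m [-0.008 -0.013 -0.019] op 0.016
tip if tcp-.0345 [300.15648439 276.02328566]
```

View pics/z10.png

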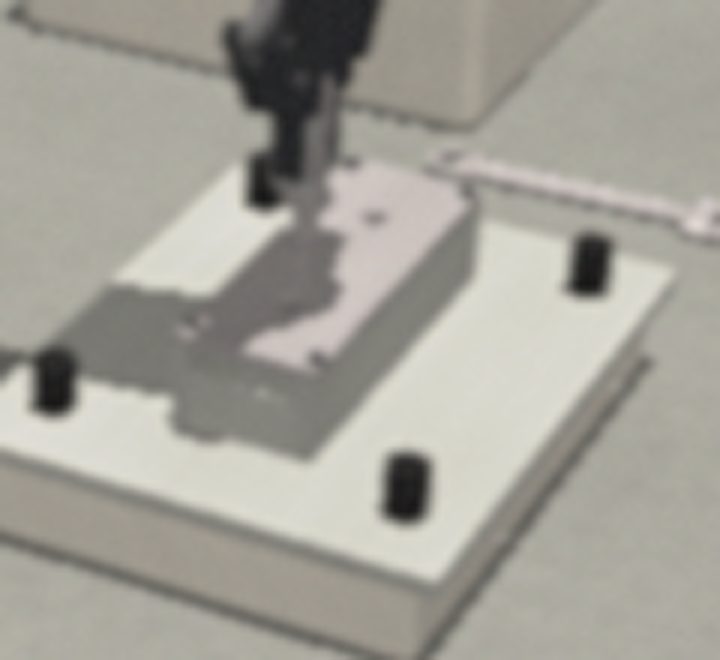

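```bash
python3 - <<'E'
from h import *
c=bot.camera('scene'); a=c['image'][150:195,340:385]; a=np.clip((a.astype(float)-60)*2.2,0,255).astype(np.uint8)
A=cv2.resize(a,None,fx=14,fy=14,interpolation=cv2.INTER_CUBIC); cv2.imwrite('pics/z11.png',A[:,:,::-1])
s=st(); print('tip exp',(np.array(proj(c,s['ee_pos']-[0,0,.0345]))-[340,150])*14,'hole exp',(np.array(proj(c,[.591,.0793,.104]))-[340,150])*14)
c=bot.camera('top'); a=c['image'][165:195,235:295]
A=cv2.resize(a,None,fx=12,fy=12,interpolation=cv2.INTER_CUBIC); cv2.imwrite('pics/z11t.png',A[:,:,::-1])
E
```

```text
t 10.85 p [0.5919 0.0798 0.1489] r [ 3.1414e+00  1.2000e-03 -3.1413e+00] f [-0.07 -0.5  -0.97] m [0.015 0.041 0.026] op 0.0158
tip exp [279.65647966 364.52915611] hole exp [272.04416878 410.32449141]
```

View pics/z11.png

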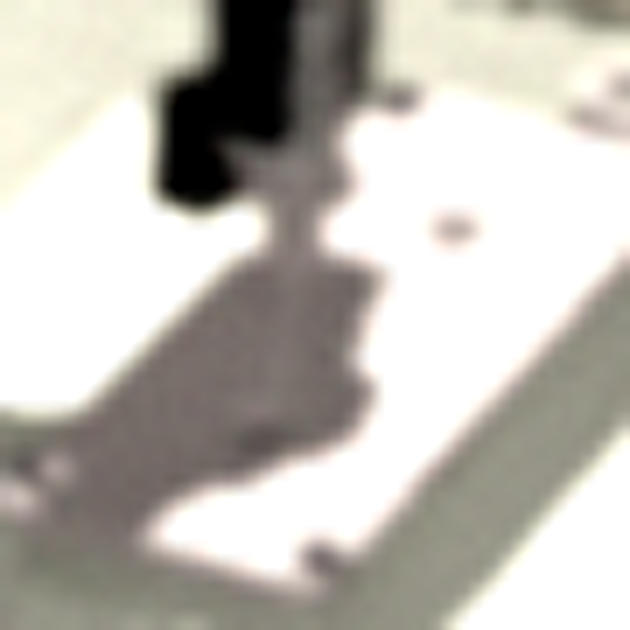

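View pics/z11t.png

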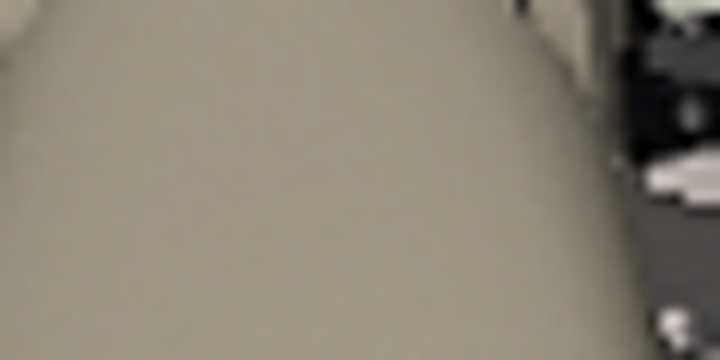

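```bash
python3 - <<'E'
from h import *
acc=0
for i in range(4):
    c=bot.camera('scene'); acc=acc+c['image'][160:190,345:375].astype(float)
a=acc/4; print(np.round(a.mean(-1)).astype(int)[8:26,5:24])
a=np.clip((a-75)*5,0,255).astype(np.uint8)
A=cv2.resize(a,None,fx=20,fy=20,interpolation=cv2.INTER_CUBIC); cv2.imwrite('pics/z12.png',A[:,:,::-1])
s=st(); print('tip exp',(np.array(proj(c,s['ee_pos']-[0,0,.0345]))-[345,160]+.5)*20,'hole exp',(np.array(proj(c,[.591,.0793,.104]))-[345,160]+.5)*20)
# image of hole in first scene picture
b=cv2.imread('pics/scene0.png')[150:205,335:395]; cv2.imwrite('pics/z12b.png',cv2.resize(b,None,fx=10,fy=10,interpolation=2))
print('drift',(np.array(proj(c,[.591,.0793,.104]))-[335,150]+.5)*10,'bolt',(np.array(proj(c,[.5912,.1693,.104]))-[335,150]+.5)*10)
E
```

```text
[[217 217 218 218 211 190 162 142 127 117 117 117 120 134 148 161 176 187
  194]
 [216 217 217 211 189 158 129 116 111 112 116 116 113 114 118 126 144 168
  187]
 [216 216 210 189 158 128 113 109 109 111 113 113 111 108 108 111 129 163
  187]
 [215 209 188 157 128 114 110 110 109 109 111 111 109 109 108 114 138 172
  191]
 [207 187 157 128 114 111 111 110 109 110 111 111 108 109 109 124 157 184
  196]
 [186 156 128 114 110 111 111 111 111 112 112 110 109 109 110 130 167 192
  198]
 [155 128 114 110 111 111 112 111 112 113 113 110 108 109 115 140 174 195
  200]
 [128 114 111 111 111 110 111 111 112 113 113 109 108 109 120 149 182 198
  201]
 [113 110 111 111 111 111 111 111 112 114 113 111 109 109 115 139 170 192
  200]
 [110 110 111 111 110 111 111 111 112 113 113 111 109 109 110 124 155 184
  198]
 [111 111 111 110 110 111 112 114 115 115 113 111 110 110 110 125 160 189
  200]
 [111 110 110 110 110 110 112 114 115 114 112 110 110 109 109 130 168 194
  201]
 [110 110 110 110 110 109 109 108 106 106 106 108 108 110 116 141 175 196
  200]
 [110 110 110 110 110 108 106 100  98  99 105 109 115 127 143 167 189 198
  200]
 [110 110 109 110 109 108 106 103 104 111 124 136 145 163 179 191 198 200
  199]
 [109 109 108 108 109 110 110 114 126 143 163 175 182 190 197 200 201 199
  195]
 [108 108 109 114 126 134 136 144 162 178 190 195 197 199 200 200 199 196
  183]
 [108 114 125 142 162 174 178 181 188 195 197 198 199 199 199 199 197 188
  167]]
t 11.1 p [0.5916 0.0797 0.1484] r [ 3.1415e+00  2.0000e-04 -3.1414e+00] f [-0.45 -0.16 -1.34] m [-0.004  0.011 -0.009] op 0.0158
tip exp [306.82320923 333.50161587] hole exp [298.63452683 396.17784487]
drift [249.31726341 298.08892243] bolt [385.93762953 157.45701599]
```

View pics/z12.png

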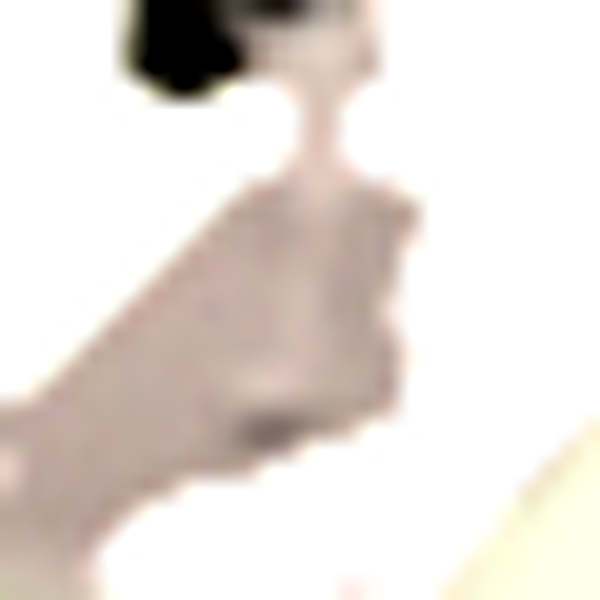

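View pics/z12b.png

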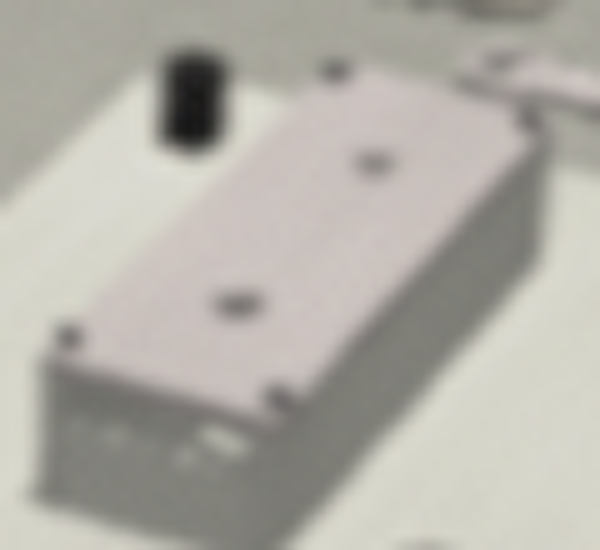

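```bash
python3 - <<'E'
from h import *
c=bot.camera('scene')
def atz(u,v,z):
    o=w(c,[0,0,0]); p=px(c,u,v,1.0); d=p-o; return o+d*(z-o[2])/d[2]
print(atz(358.3,179.9,.104),atz(371.7,165.7,.104))
g=cv2.cvtColor(cv2.imread('pics/scene0.png'),cv2.COLOR_BGR2GRAY).astype(float)
def dark(u0,v0,r=5):
    sub=g[v0-r:v0+r+1,u0-r:u0+r+1]; bg=np.median(sub); wt=np.clip(bg-sub-10,0,None)
    y,x=np.mgrid[v0-r:v0+r+1,u0-r:u0+r+1]; return (wt*x).sum()/wt.sum(),(wt*y).sum()/wt.sum()
for p in((358,180),(372,166)): q=dark(*p); print(q,atz(*q,.104))
E
```

```text
[0.58966209 0.07495447 0.104     ] [0.58881337 0.1649372  0.104     ]
(np.float64(358.40619307832424), np.float64(180.08925318761385)) [0.59035184 0.07418776 0.104     ]
(np.float64(372.0035587188612), np.float64(165.91459074733095)) [0.59009041 0.16421644 0.104     ]
```

The two cameras disagree by about 3 mm on the hole, but the drift's tip in the scene view agrees with the robot's coordinates. I'll aim between the two at about (0.589, 0.078) and feel gently.

Emit:
drive_tool([
  [0.003, -0.002, 0.003, 0, 0, 0, 0.01],
  [0.003, -0.002, 0.006, 0, 0, 0, 0.01],
  [0.003, -0.002, 0.008, 0, 0, 0, 0.01],
  [0.003, -0.002, 0.009, 0, 0, 0, 0.01],
  [0.003, -0.002, 0.01, 0, 0, 0, 0.01],
  [0.003, -0.002, 0.01, 0, 0, 0, 0.01],
])

```text
time_s: 11.75
ee_pos: [0.5885, 0.0777, 0.138]
tcp_rot: [-3.142, -0.0, -3.141]
ft_force: [-0.1, -0.3, -0.2]
opening: 0.0156
```

Emit:
drive_tool([
  [0, 0, 0.001, 0, 0, 0, 0.01],
  [0, 0, 0.001, 0, 0, 0, 0.01],
])

```text
time_s: 11.95
ee_pos: [0.5885, 0.0777, 0.1371]
tcp_rot: [3.142, -0.0, -3.141]
ft_force: [0.3, 0.4, -1.0]
opening: 0.0158
```

Emit:
drive_tool([
  [0, 0, 0.001, 0, 0, 0, 0.01],
  [0, 0, 0.001, 0, 0, 0, 0.01],
])

```text
time_s: 12.15
ee_pos: [0.5885, 0.0778, 0.1361]
tcp_rot: [-3.142, -0.0, -3.141]
ft_force: [-0.2, 0.4, -0.9]
opening: 0.0156
```

Emit:
drive_tool([
  [0, 0, 0.001, 0, 0, 0, 0.01],
  [0, 0, 0.001, 0, 0, 0, 0.01],
])

```text
time_s: 12.35
ee_pos: [0.5884, 0.0777, 0.1351]
tcp_rot: [3.142, -0.0, -3.141]
ft_force: [-0.2, 0.1, -0.7]
opening: 0.016
```

Emit:
drive_tool([
  [0, 0, 0.001, 0, 0, 0, 0.01],
  [0, 0, 0.001, 0, 0, 0, 0.01],
])

```text
time_s: 12.55
ee_pos: [0.5884, 0.0777, 0.134]
tcp_rot: [-3.142, -0.0, -3.141]
ft_force: [0.3, 0.2, -0.9]
opening: 0.0161
```

Emit:
drive_tool([
  [0, 0, 0.001, 0, 0, 0, 0.01],
  [0, 0, 0.001, 0, 0, 0, 0.01],
])

```text
time_s: 12.75
ee_pos: [0.5884, 0.0777, 0.133]
tcp_rot: [-3.142, -0.0, -3.141]
ft_force: [0.3, -0.0, -2.4]
opening: 0.0163
```

Emit:
drive_tool([
  [0, 0, 0.0005, 0, 0, 0, 0.01],
  [0, 0, 0.0005, 0, 0, 0, 0.01],
])

```text
time_s: 12.95
ee_pos: [0.5885, 0.0777, 0.1326]
tcp_rot: [-3.142, -0.0, -3.141]
ft_force: [0.6, -0.3, -1.2]
opening: 0.0163
```

Emit:
drive_tool([
  [0, 0, 0.0005, 0, 0, 0, 0.01],
  [0, 0, 0.0005, 0, 0, 0, 0.01],
])

```text
time_s: 13.15
ee_pos: [0.5886, 0.0777, 0.1324]
tcp_rot: [3.142, 0.0, -3.141]
ft_force: [-0.4, -0.3, -0.1]
opening: 0.016
```

Emit:
drive_tool([
  [0, 0, 0.0005, 0, 0, 0, 0.01],
  [0, 0, 0.0005, 0, 0, 0, 0.01],
])

```text
time_s: 13.35
ee_pos: [0.5887, 0.0777, 0.1323]
tcp_rot: [3.142, 0.001, -3.141]
ft_force: [-0.2, -1.1, 2.5]
opening: 0.0157
```

Contact came at TCP z≈0.132, which matches the strip's top face, so the nose is inside the plate's hole. Next I'll raise it 1.5 mm and touch the hole walls to find the centre.

Emit:
drive_tool([
  [0, 0, -0.0015, 0, 0, 0, 0.01],
  [0, 0.0015, -0.0015, 0, 0, 0, 0.01],
  [0, 0.0025, -0.0015, 0, 0, 0, 0.01],
  [0, 0.0025, -0.0015, 0, 0, 0, 0.01],
  [0, 0.0025, -0.0015, 0, 0, 0, 0.01],
])

```text
time_s: 13.85
ee_pos: [0.5884, 0.0803, 0.1329]
tcp_rot: [-3.142, -0.0, -3.141]
ft_force: [0.2, 0.5, -1.4]
opening: 0.0162
```

Emit:
drive_tool([
  [0, 0.0007, 0, 0, 0, 0, 0.01],
  [0, 0.0007, 0, 0, 0, 0, 0.01],
])

```text
time_s: 14.05
ee_pos: [0.5885, 0.081, 0.1331]
tcp_rot: [3.142, -0.0, -3.141]
ft_force: [0.2, 0.1, -0.7]
opening: 0.0158
```

Emit:
drive_tool([
  [0, 0.0007, 0, 0, 0, 0, 0.01],
  [0, 0.0007, 0, 0, 0, 0, 0.01],
])

```text
time_s: 14.25
ee_pos: [0.5885, 0.0817, 0.1332]
tcp_rot: [3.142, 0.0, -3.141]
ft_force: [-0.3, -0.5, -0.9]
opening: 0.0161
```

Emit:
drive_tool([
  [0, 0.0007, 0, 0, 0, 0, 0.01],
  [0, 0.0007, 0, 0, 0, 0, 0.01],
])

```text
time_s: 14.45
ee_pos: [0.5885, 0.0824, 0.1332]
tcp_rot: [3.142, 0.0, -3.141]
ft_force: [-0.6, -0.1, -1.2]
opening: 0.0159
```

Emit:
drive_tool([
  [0, 0.0005, 0, 0, 0, 0, 0.01],
  [0, 0.0005, 0, 0, 0, 0, 0.01],
])

```text
time_s: 14.65
ee_pos: [0.5885, 0.0829, 0.1332]
tcp_rot: [3.142, 0.0, -3.141]
ft_force: [-1.0, 1.0, -0.7]
opening: 0.0157
```

Emit:
drive_tool([
  [0, 0.0005, 0, 0, 0, 0, 0.01],
  [0, 0.0005, 0, 0, 0, 0, 0.01],
])

```text
time_s: 14.85
ee_pos: [0.5885, 0.0832, 0.1332]
tcp_rot: [-3.141, -0.0, -3.141]
ft_force: [-0.4, -0.5, -1.1]
opening: 0.0155
```

Emit:
drive_tool([
  [0, 0.0005, 0, 0, 0, 0, 0.01],
  [0, 0.0005, 0, 0, 0, 0, 0.01],
])

```text
time_s: 15.05
ee_pos: [0.5885, 0.0833, 0.1332]
tcp_rot: [-3.141, -0.0, 3.141]
ft_force: [0.2, -1.2, -0.9]
opening: 0.0161
```

Emit:
drive_tool([
  [0, 0.0005, 0, 0, 0, 0, 0.01],
  [0, 0.0005, 0, 0, 0, 0, 0.01],
])

```text
time_s: 15.25
ee_pos: [0.5885, 0.0835, 0.1332]
tcp_rot: [-3.14, -0.0, 3.141]
ft_force: [-0.7, -4.1, -0.7]
opening: 0.0158
```

Contact with the +y wall came at y≈0.0832. Now the -y wall.

Emit:
drive_tool([
  [0, -0.002, 0, 0, 0, 0, 0.01],
  [0, -0.004, 0, 0, 0, 0, 0.01],
  [0, -0.006, 0, 0, 0, 0, 0.01],
  [0, -0.0075, 0, 0, 0, 0, 0.01],
  [0, -0.0075, 0, 0, 0, 0, 0.01],
  [0, -0.0075, 0, 0, 0, 0, 0.01],
])

```text
time_s: 15.85
ee_pos: [0.5886, 0.077, 0.1332]
tcp_rot: [3.141, 0.0, -3.141]
ft_force: [-0.5, 0.4, -1.4]
opening: 0.016
```

Emit:
drive_tool([
  [0, -0.0005, 0, 0, 0, 0, 0.01],
  [0, -0.0005, 0, 0, 0, 0, 0.01],
])

```text
time_s: 16.05
ee_pos: [0.5885, 0.0764, 0.1332]
tcp_rot: [3.142, -0.0, -3.141]
ft_force: [-0.2, -0.1, -1.9]
opening: 0.0157
```

Emit:
drive_tool([
  [0, -0.0005, 0, 0, 0, 0, 0.01],
  [0, -0.0005, 0, 0, 0, 0, 0.01],
])

```text
time_s: 16.25
ee_pos: [0.5885, 0.0758, 0.1332]
tcp_rot: [3.142, 0.0, -3.141]
ft_force: [0.1, -0.9, -2.1]
opening: 0.0155
```

Emit:
drive_tool([
  [0, -0.0005, 0, 0, 0, 0, 0.01],
  [0, -0.0005, 0, 0, 0, 0, 0.01],
])

```text
time_s: 16.45
ee_pos: [0.5885, 0.0753, 0.1332]
tcp_rot: [3.142, 0.0, -3.141]
ft_force: [0.3, 0.5, -2.1]
opening: 0.0159
```

Emit:
drive_tool([
  [0, -0.0005, 0, 0, 0, 0, 0.01],
  [0, -0.0005, 0, 0, 0, 0, 0.01],
])

```text
time_s: 16.65
ee_pos: [0.5885, 0.075, 0.1332]
tcp_rot: [3.141, 0.0, -3.141]
ft_force: [-0.2, 0.1, -1.5]
opening: 0.0155
```

Emit:
drive_tool([
  [0, -0.0005, 0, 0, 0, 0, 0.01],
  [0, -0.0005, 0, 0, 0, 0, 0.01],
])

```text
time_s: 16.85
ee_pos: [0.5885, 0.0748, 0.1332]
tcp_rot: [3.141, -0.0, -3.141]
ft_force: [0.3, 1.8, -1.1]
opening: 0.0157
```

Emit:
drive_tool([
  [0, -0.0005, 0, 0, 0, 0, 0.01],
  [0, -0.0005, 0, 0, 0, 0, 0.01],
])

```text
time_s: 17.05
ee_pos: [0.5885, 0.0746, 0.1332]
tcp_rot: [3.14, -0.0, -3.141]
ft_force: [0.5, 4.1, -1.5]
opening: 0.0157
```

The y walls put the hole's centre at y≈0.0791. Now x.

Emit:
drive_tool([
  [0, 0.003, 0, 0, 0, 0, 0.01],
  [0, 0.0053, 0, 0, 0, 0, 0.01],
  [-0.0015, 0.0053, 0, 0, 0, 0, 0.01],
  [-0.003, 0.0053, 0, 0, 0, 0, 0.01],
  [-0.003, 0.0053, 0, 0, 0, 0, 0.01],
  [-0.003, 0.0053, 0, 0, 0, 0, 0.01],
])

```text
time_s: 17.65
ee_pos: [0.5916, 0.0789, 0.1332]
tcp_rot: [-3.141, 0.0, 3.142]
ft_force: [0.3, 0.1, -1.0]
opening: 0.0159
```

Emit:
drive_tool([
  [-0.0005, 0, 0, 0, 0, 0, 0.01],
  [-0.0005, 0, 0, 0, 0, 0, 0.01],
])

```text
time_s: 17.85
ee_pos: [0.5918, 0.079, 0.1331]
tcp_rot: [-3.141, -0.001, -3.142]
ft_force: [-0.0, -0.8, -0.6]
opening: 0.0164
```

Emit:
drive_tool([
  [-0.0005, 0, 0, 0, 0, 0, 0.01],
  [-0.0005, 0, 0, 0, 0, 0, 0.01],
])

```text
time_s: 18.05
ee_pos: [0.5921, 0.079, 0.1331]
tcp_rot: [-3.141, -0.001, -3.141]
ft_force: [-1.0, 0.2, -0.9]
opening: 0.0157
```

Emit:
drive_tool([
  [-0.0005, 0, 0, 0, 0, 0, 0.01],
  [-0.0005, 0, 0, 0, 0, 0, 0.01],
])

```text
time_s: 18.25
ee_pos: [0.5923, 0.079, 0.1331]
tcp_rot: [-3.141, -0.001, -3.141]
ft_force: [-3.8, -0.4, 0.5]
opening: 0.0158
```

Emit:
drive_tool([
  [-0.0005, 0, 0, 0, 0, 0, 0.01],
  [-0.0005, 0, 0, 0, 0, 0, 0.01],
])

```text
time_s: 18.45
ee_pos: [0.5926, 0.079, 0.133]
tcp_rot: [-3.141, -0.002, -3.141]
ft_force: [-4.6, 0.2, 2.2]
opening: 0.0157
```

Emit:
drive_tool([
  [0.002, 0, 0, 0, 0, 0, 0.01],
  [0.004, 0, 0, 0, 0, 0, 0.01],
  [0.006, 0, 0, 0, 0, 0, 0.01],
  [0.008, 0, 0, 0, 0, 0, 0.01],
  [0.008, 0, 0, 0, 0, 0, 0.01],
  [0.008, 0, 0, 0, 0, 0, 0.01],
])

```text
time_s: 19.05
ee_pos: [0.5858, 0.0792, 0.1334]
tcp_rot: [3.142, 0.001, -3.141]
ft_force: [-0.4, -0.6, -1.9]
opening: 0.016
```

Emit:
drive_tool([
  [0.0005, 0, 0, 0, 0, 0, 0.01],
  [0.0005, 0, 0, 0, 0, 0, 0.01],
])

```text
time_s: 19.25
ee_pos: [0.5851, 0.0791, 0.1332]
tcp_rot: [3.142, 0.0, -3.141]
ft_force: [-0.1, 0.2, -0.3]
opening: 0.0159
```

Emit:
drive_tool([
  [0.0005, 0, 0, 0, 0, 0, 0.01],
  [0.0005, 0, 0, 0, 0, 0, 0.01],
])

```text
time_s: 19.45
ee_pos: [0.5845, 0.0791, 0.1332]
tcp_rot: [-3.142, -0.0, -3.141]
ft_force: [-0.6, 0.3, -0.9]
opening: 0.0159
```

Emit:
drive_tool([
  [0.0005, 0, 0, 0, 0, 0, 0.01],
  [0.0005, 0, 0, 0, 0, 0, 0.01],
])

```text
time_s: 19.65
ee_pos: [0.584, 0.0791, 0.1332]
tcp_rot: [3.142, -0.0, -3.141]
ft_force: [0.0, -0.4, -1.4]
opening: 0.016
```

Emit:
drive_tool([
  [0.0005, 0, 0, 0, 0, 0, 0.01],
  [0.0005, 0, 0, 0, 0, 0, 0.01],
])

```text
time_s: 19.85
ee_pos: [0.5836, 0.0791, 0.1332]
tcp_rot: [-3.142, 0.0, -3.141]
ft_force: [0.8, -0.3, -1.8]
opening: 0.0158
```

Emit:
drive_tool([
  [0.0005, 0, 0, 0, 0, 0, 0.01],
  [0.0005, 0, 0, 0, 0, 0, 0.01],
])

```text
time_s: 20.05
ee_pos: [0.5834, 0.0791, 0.1333]
tcp_rot: [-3.142, 0.001, -3.141]
ft_force: [2.7, -0.0, -2.1]
opening: 0.0159
```

Emit:
drive_tool([
  [0.0005, 0, 0, 0, 0, 0, 0.01],
  [0.0005, 0, 0, 0, 0, 0, 0.01],
])

```text
time_s: 20.25
ee_pos: [0.5831, 0.0791, 0.1333]
tcp_rot: [3.142, 0.001, -3.141]
ft_force: [2.0, 0.5, -2.8]
opening: 0.0156
```

Emit:
drive_tool([
  [0.0005, 0, 0, 0, 0, 0, 0.01],
  [0.0005, 0, 0, 0, 0, 0, 0.01],
])

```text
time_s: 20.45
ee_pos: [0.5828, 0.0791, 0.1334]
tcp_rot: [-3.142, 0.002, -3.141]
ft_force: [4.2, 0.0, -3.7]
opening: 0.0161
```

The hole's centre is at TCP (0.5877, 0.0791). I'll try the +y side first: 3.4 mm over, then gently down.

Emit:
drive_tool([
  [-0.003, 0.001, 0, 0, 0, 0, 0.01],
  [-0.0057, 0.0025, 0, 0, 0, 0, 0.01],
  [-0.0057, 0.0034, 0, 0, 0, 0, 0.01],
  [-0.0057, 0.0034, 0, 0, 0, 0, 0.01],
  [-0.0057, 0.0034, 0, 0, 0, 0, 0.01],
])

```text
time_s: 20.95
ee_pos: [0.5874, 0.0826, 0.1331]
tcp_rot: [-3.142, -0.001, -3.141]
ft_force: [-0.3, -0.9, -1.6]
opening: 0.0162
```

Emit:
drive_tool([
  [0, 0, 0.0007, 0, 0, 0, 0.01],
  [0, 0, 0.0014, 0, 0, 0, 0.01],
  [0, 0, 0.0014, 0, 0, 0, 0.01],
])

```text
time_s: 21.25
ee_pos: [0.5876, 0.0825, 0.1317]
tcp_rot: [-3.142, -0.0, -3.141]
ft_force: [-0.5, 0.1, -1.1]
opening: 0.0158
```

Emit:
drive_tool([
  [0, 0, 0.0007, 0, 0, 0, 0.01],
  [0, 0, 0.0007, 0, 0, 0, 0.01],
])

```text
time_s: 21.45
ee_pos: [0.5876, 0.0825, 0.131]
tcp_rot: [-3.142, -0.0, -3.141]
ft_force: [0.2, -0.3, -1.0]
opening: 0.0163
```

Emit:
drive_tool([
  [0, 0, 0.0007, 0, 0, 0, 0.01],
  [0, 0, 0.0007, 0, 0, 0, 0.01],
])

```text
time_s: 21.65
ee_pos: [0.5877, 0.0825, 0.1303]
tcp_rot: [-3.142, -0.0, -3.141]
ft_force: [-0.5, -0.5, -1.4]
opening: 0.0156
```

There's no contact 2 mm below the strip's top face, so the nose is in the strip's hole and the strip lies towards +y. I'll follow the taper down, easing back to the centre.

Emit:
drive_tool([
  [0, 0, 0.0007, 0, 0, 0, 0.01],
  [0, 0, 0.0014, 0, 0, 0, 0.01],
  [0, -0.0002, 0.0024, 0, 0, 0, 0.01],
  [0, -0.0004, 0.0034, 0, 0, 0, 0.01],
  [0, -0.0004, 0.0034, 0, 0, 0, 0.01],
])

```text
time_s: 22.15
ee_pos: [0.5876, 0.0821, 0.1268]
tcp_rot: [3.142, -0.0, -3.141]
ft_force: [-0.8, -0.1, -1.2]
opening: 0.0156
```

Emit:
drive_tool([
  [0, -0.0002, 0.001, 0, 0, 0, 0.01],
  [0, -0.0004, 0.002, 0, 0, 0, 0.01],
  [0, -0.0004, 0.002, 0, 0, 0, 0.01],
])

```text
time_s: 22.45
ee_pos: [0.5878, 0.082, 0.125]
tcp_rot: [3.141, 0.0, -3.141]
ft_force: [-0.5, 1.8, -0.6]
opening: 0.0158
```

Emit:
drive_tool([
  [0, -0.0002, 0.001, 0, 0, 0, 0.01],
  [0, -0.0004, 0.002, 0, 0, 0, 0.01],
  [0, -0.0004, 0.002, 0, 0, 0, 0.01],
])

```text
time_s: 22.75
ee_pos: [0.5879, 0.0818, 0.1232]
tcp_rot: [3.141, 0.001, -3.141]
ft_force: [0.2, 2.9, -0.4]
opening: 0.0156
```

Emit:
drive_tool([
  [0, -0.0003, 0.001, 0, 0, 0, 0.01],
  [0, -0.0006, 0.002, 0, 0, 0, 0.01],
  [0, -0.0006, 0.002, 0, 0, 0, 0.01],
])

```text
time_s: 23.05
ee_pos: [0.5878, 0.0808, 0.121]
tcp_rot: [3.141, 0.0, -3.141]
ft_force: [0.5, 2.3, 0.4]
opening: 0.0158
```

Emit:
drive_tool([
  [0, -0.0003, 0.001, 0, 0, 0, 0.01],
  [0, -0.0006, 0.002, 0, 0, 0, 0.01],
  [0, -0.0006, 0.002, 0, 0, 0, 0.01],
])

```text
time_s: 23.35
ee_pos: [0.5878, 0.0801, 0.1189]
tcp_rot: [-3.142, 0.0, -3.141]
ft_force: [-0.1, 2.6, 0.0]
opening: 0.0159
```

Emit:
drive_tool([
  [0, -0.0002, 0.001, 0, 0, 0, 0.01],
  [0, -0.0005, 0.002, 0, 0, 0, 0.01],
  [0, -0.0005, 0.002, 0, 0, 0, 0.01],
])

```text
time_s: 23.65
ee_pos: [0.5877, 0.0795, 0.1168]
tcp_rot: [-3.141, -0.0, -3.141]
ft_force: [0.6, 2.4, 1.0]
opening: 0.016
```

Emit:
drive_tool([
  [0, -0.0002, 0.001, 0, 0, 0, 0.01],
  [0, -0.0004, 0.002, 0, 0, 0, 0.01],
  [0, -0.0004, 0.002, 0, 0, 0, 0.01],
])

```text
time_s: 23.95
ee_pos: [0.5877, 0.0792, 0.1148]
tcp_rot: [-3.142, -0.0, -3.141]
ft_force: [0.7, 3.3, 1.2]
opening: 0.0157
```

Emit:
drive_tool([
  [0, 0, 0.001, 0, 0, 0, 0.01],
  [0, -0.0001, 0.002, 0, 0, 0, 0.01],
  [0, -0.0001, 0.002, 0, 0, 0, 0.01],
])

```text
time_s: 24.25
ee_pos: [0.5876, 0.0791, 0.1128]
tcp_rot: [-3.142, -0.0, -3.141]
ft_force: [1.1, 3.0, 1.1]
opening: 0.016
```

Emit:
drive_tool([
  [0, 0, 0.001, 0, 0, 0, 0.01],
  [0, 0, 0.002, 0, 0, 0, 0.01],
  [0, 0, 0.002, 0, 0, 0, 0.01],
])

```text
time_s: 24.55
ee_pos: [0.5876, 0.0791, 0.1108]
tcp_rot: [-3.142, -0.0, -3.141]
ft_force: [0.2, 2.4, 0.6]
opening: 0.0161
```

Emit:
drive_tool([
  [0, 0, 0.001, 0, 0, 0, 0.01],
  [0, 0, 0.002, 0, 0, 0, 0.01],
  [0, 0, 0.002, 0, 0, 0, 0.01],
])

```text
time_s: 24.85
ee_pos: [0.5877, 0.0791, 0.1088]
tcp_rot: [-3.141, -0.0, -3.141]
ft_force: [0.5, 3.0, 0.6]
opening: 0.0157
```

Emit:
drive_tool([
  [0, 0, 0.001, 0, 0, 0, 0.01],
  [0, 0, 0.002, 0, 0, 0, 0.01],
  [0, 0, 0.002, 0, 0, 0, 0.01],
])

```text
time_s: 25.15
ee_pos: [0.5877, 0.0791, 0.1068]
tcp_rot: [-3.142, -0.0, -3.141]
ft_force: [0.2, 2.5, 0.7]
opening: 0.0159
```

Emit:
drive_tool([
  [0, 0, 0.001, 0, 0, 0, 0.01],
  [0, 0, 0.002, 0, 0, 0, 0.01],
  [0, 0, 0.002, 0, 0, 0, 0.01],
])

```text
time_s: 25.45
ee_pos: [0.5876, 0.0791, 0.1046]
tcp_rot: [-3.141, -0.0, -3.141]
ft_force: [0.2, 3.9, 0.0]
opening: 0.0156
```

Emit:
drive_tool([
  [0, 0, 0.001, 0, 0, 0, 0.01],
  [0, 0, 0.0025, 0, 0, 0, 0.01],
  [0, 0, 0.0025, 0, 0, 0, 0.01],
])

```text
time_s: 25.75
ee_pos: [0.5876, 0.0791, 0.1021]
tcp_rot: [-3.141, -0.0, -3.141]
ft_force: [0.1, 2.8, 0.0]
opening: 0.0158
```

Emit:
drive_tool([
  [0, 0, 0.001, 0, 0, 0, 0.01],
  [0, 0, 0.0025, 0, 0, 0, 0.01],
  [0, 0, 0.0025, 0, 0, 0, 0.01],
])

```text
time_s: 26.05
ee_pos: [0.5876, 0.0791, 0.0997]
tcp_rot: [-3.142, -0.0, -3.141]
ft_force: [1.1, 1.7, -1.4]
opening: 0.0157
```

Emit:
drive_tool([
  [0, 0, 0.001, 0, 0, 0, 0.01],
  [0, 0, 0.0022, 0, 0, 0, 0.01],
  [0, 0, 0.0028, 0, 0, 0, 0.01],
  [0, 0, 0.0028, 0, 0, 0, 0.01],
])

```text
time_s: 26.45
ee_pos: [0.5877, 0.0791, 0.097]
tcp_rot: [-3.142, -0.0, -3.141]
ft_force: [0.2, 2.5, 0.0]
opening: 0.0161
```

Emit:
drive_tool([
  [0, 0, 0.0007, 0, 0, 0, 0.01],
  [0, 0, 0.0007, 0, 0, 0, 0.01],
])

```text
time_s: 26.65
ee_pos: [0.5877, 0.0791, 0.0964]
tcp_rot: [-3.142, -0.0, -3.141]
ft_force: [-0.1, 1.8, 0.5]
opening: 0.0159
```

Emit:
drive_tool([
  [0, 0, 0.0007, 0, 0, 0, 0.01],
  [0, 0, 0.0007, 0, 0, 0, 0.01],
])

```text
time_s: 26.85
ee_pos: [0.5877, 0.0791, 0.096]
tcp_rot: [3.142, 0.0, -3.141]
ft_force: [-0.9, 2.6, 0.7]
opening: 0.0159
```

Emit:
drive_tool([
  [0, 0, 0.0007, 0, 0, 0, 0.01],
  [0, 0, 0.0007, 0, 0, 0, 0.01],
])

```text
time_s: 27.05
ee_pos: [0.5878, 0.0791, 0.096]
tcp_rot: [3.141, 0.001, -3.141]
ft_force: [-1.8, 3.0, 4.3]
opening: 0.0159
```

The collar touches at TCP z≈0.096, with about 4 N up. I'll release and check.

Emit:
drive_tool([
  [0, 0, 0, 0, 0, 0, 0.045],
  [0, 0, 0, 0, 0, 0, 0.045],
  [0, 0, 0, 0, 0, 0, 0.045],
  [0, 0, 0, 0, 0, 0, 0.045],
])

```text
time_s: 27.45
ee_pos: [0.5877, 0.0787, 0.0948]
tcp_rot: [-3.141, -0.0, 3.141]
ft_force: [-0.3, -0.2, -0.7]
opening: 0.045
```

Emit:
drive_tool([
  [0, 0, -0.01, 0, 0, 0, 0.045],
  [0, 0, -0.04, 0, 0, 0, 0.045],
  [0, 0, -0.08, 0, 0, 0, 0.045],
  [0, 0, -0.11, 0, 0, 0, 0.045],
  [0, 0, -0.11, 0, 0, 0, 0.045],
])

```text
time_s: 27.95
ee_pos: [0.5909, 0.0794, 0.2117]
tcp_rot: [3.14, 0.011, -3.141]
ft_force: [0.7, 1.0, 0.2]
opening: 0.0451
```

```bash
python3 - <<'E'
from h import *
s=st(); c=zoom('scene','z13.png',(110,220,310,430),6)
for l in ('drift','drift_grip'): print(l,[(round(r['conf'],2),np.round(w(c,r['centre']),4).tolist()) for r in bot.spot_point('scene',l)])
to([.511,-.267,.19],np.pi/2+.09)
E
```

```text
t 27.95 p [0.5909 0.0794 0.2117] r [ 3.1404  0.0111 -3.1415] f [0.7  0.99 0.16] m [ 0.056  0.011 -0.026] op 0.0451
drift [(0.58, [0.3938, -0.4265, -0.0005]), (0.45, [0.5862, 0.0778, 0.0657])]
drift_grip [(0.72, [0.3924, -0.4222, 0.0733]), (0.64, [0.5891, 0.0762, 0.134])]
shift [ 0.0766 -0.346   0.0152] turn [-0.000e+00  2.000e-04  1.481e+00]
```

View pics/z13.png

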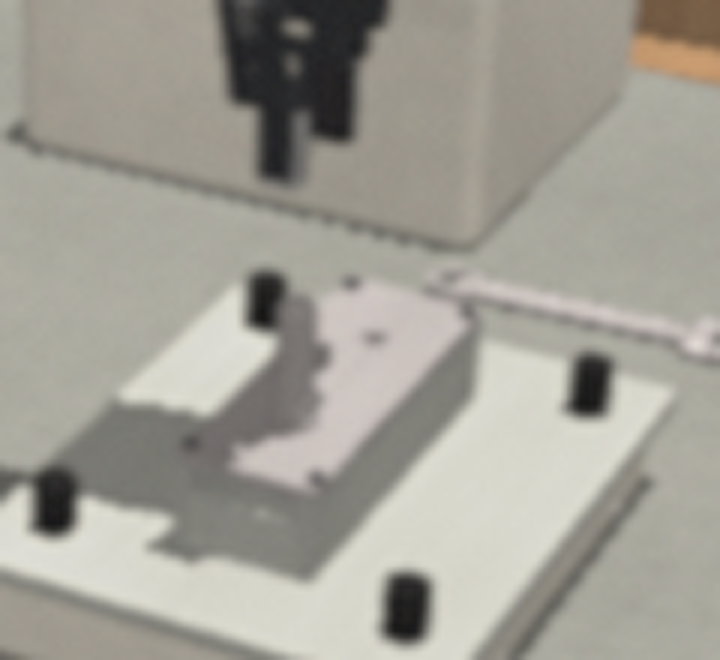

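The drift stands upright in the plate, its handle at (300,330) in the crop, and the network puts its grip at z≈0.134, which agrees with home. Now the bolt.

Emit:
drive_tool([
  [0.005, -0.02, 0, 0, 0, 0.1, 0.045],
  [0.012, -0.055, 0, 0, 0, 0.24, 0.045],
  [0.02, -0.09, 0, 0, 0, 0.38, 0.045],
  [0.028, -0.126, 0, 0, 0, 0.52, 0.045],
  [0.036, -0.162, 0, 0, 0, 0.66, 0.045],
  [0.044, -0.198, 0, 0, 0, 0.8, 0.045],
  [0.052, -0.234, 0.01, 0, 0, 0.94, 0.045],
  [0.06, -0.27, 0.02, 0, 0, 1.08, 0.045],
  [0.067, -0.305, 0.03, 0, 0, 1.22, 0.045],
  [0.073, -0.33, 0.04, 0, 0, 1.36, 0.045],
  [0.0765, -0.346, 0.05, 0, 0, 1.481, 0.045],
  [0.0765, -0.346, 0.06, 0, 0, 1.481, 0.045],
])

```text
time_s: 29.3
ee_pos: [0.5095, -0.2685, 0.1428]
tcp_rot: [-3.139, -0.001, 1.657]
ft_force: [-0.4, 0.7, 0.4]
opening: 0.0446
```

Emit:
drive_tool([
  [0, 0, 0, 0, 0, 0, 0.045],
  [0, 0, 0, 0, 0, 0, 0.045],
  [0, 0, 0, 0, 0, 0, 0.045],
])

```text
time_s: 29.6
ee_pos: [0.5118, -0.2659, 0.1455]
tcp_rot: [3.141, 0.0, 1.663]
ft_force: [-0.1, 0.6, 0.7]
opening: 0.0451
```

```bash
python3 - <<'E'
from h import *
s=st(); to([.511,-.267,.0475],np.pi/2+.09); c=zoom('scene','z14.png',(190,290,210,320),6)
E
```

```text
t 29.6 p [ 0.5118 -0.2659  0.1455] r [3.1412e+00 1.0000e-04 1.6633e+00] f [-0.11  0.59  0.67] m [ 0.02   0.002 -0.019] op 0.0451
shift [-0.001 -0.001  0.098] turn [0.0004 0.0001 0.0025]
```

View pics/z14.png

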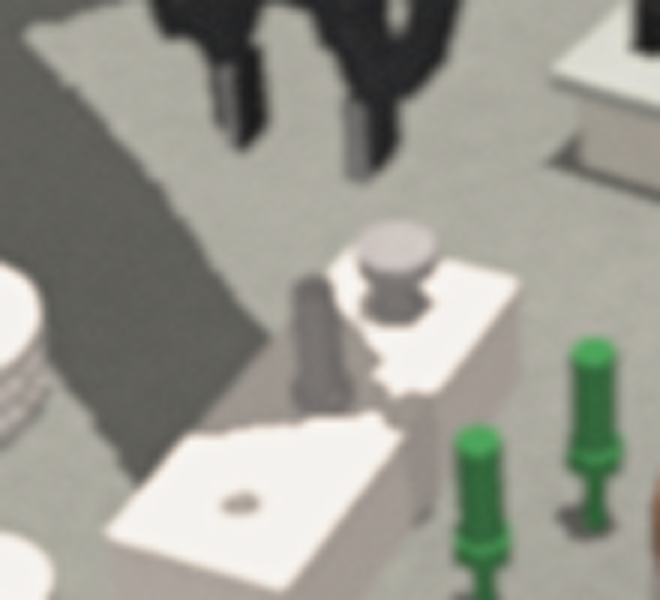

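The fingers sit right over the bolt, whose top is at (315,285) in the crop. I'll go down in two stages.

Emit:
drive_tool([
  [-0.001, -0.001, 0.03, 0, 0, 0, 0.045],
  [-0.001, -0.001, 0.055, 0, 0, 0, 0.045],
  [-0.001, -0.001, 0.075, 0, 0, 0, 0.045],
  [-0.001, -0.001, 0.085, 0, 0, 0, 0.045],
])

```text
time_s: 30.05
ee_pos: [0.5098, -0.2668, 0.0588]
tcp_rot: [-3.14, -0.001, 1.662]
ft_force: [-0.8, 0.3, 0.2]
opening: 0.0451
```

Emit:
drive_tool([
  [0, 0, 0.008, 0, 0, 0, 0.045],
  [0, 0, 0.013, 0, 0, 0, 0.045],
  [0, 0, 0.013, 0, 0, 0, 0.045],
  [0, 0, 0.013, 0, 0, 0, 0.045],
])

```text
time_s: 30.45
ee_pos: [0.511, -0.2683, 0.0479]
tcp_rot: [3.14, 0.001, 1.661]
ft_force: [-0.3, -0.6, 0.9]
opening: 0.0448
```

```bash
python3 - <<'E'
from h import *
s=st(); c=zoom('scene','z15.png',(190,290,210,320),6)
X=cloud(c);g=c['image'].max(-1)
m=(abs(X[...,0]-.511)<.07)&(abs(X[...,1]+.267)<.04)&(X[...,2]>.056)&(X[...,2]<.2)&(g<60)
for lo in np.arange(.055,.1,.005):
    q=X[m&(X[...,2]>=lo)&(X[...,2]<lo+.005)]; print(round(lo,3),len(q), np.round([q[:,0].min(),q[:,0].max(),q[:,1].min(),q[:,1].max()],3) if len(q) else '')
E
```

```text
t 30.45 p [ 0.511  -0.2683  0.0479] r [3.1404e+00 8.0000e-04 1.6609e+00] f [-0.35 -0.56  0.93] m [ 0.039  0.003 -0.005] op 0.0448
0.055 0 
0.06 0 
0.065 0 
0.07 1 [ 0.487  0.487 -0.268 -0.268]
0.075 5 [ 0.486  0.49  -0.279 -0.267]
0.08 10 [ 0.485  0.545 -0.279 -0.267]
0.085 9 [ 0.485  0.547 -0.282 -0.266]
0.09 12 [ 0.486  0.546 -0.282 -0.266]
0.095 14 [ 0.486  0.547 -0.279 -0.264]
```

View pics/z15.png

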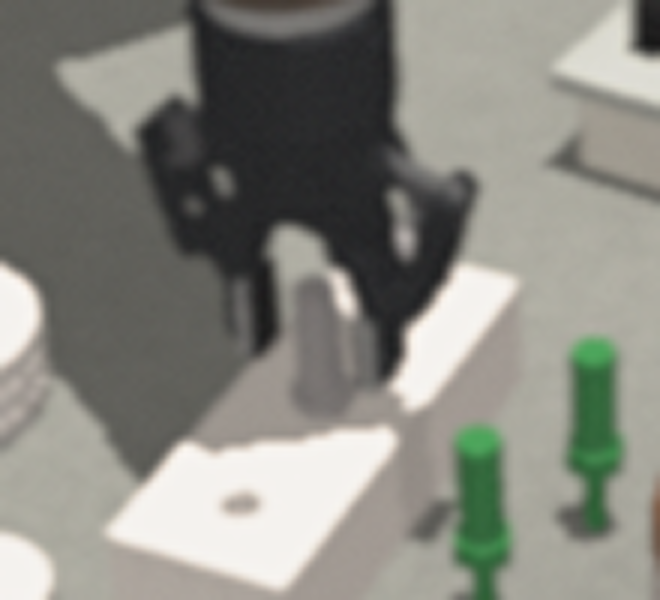

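The fingers straddle the stem above the head. I'll close and lift.

Emit:
drive_tool([
  [0, 0, 0, 0, 0, 0, 0.01],
  [0, 0, 0, 0, 0, 0, 0.01],
  [0, 0, 0, 0, 0, 0, 0.01],
  [0, 0, 0, 0, 0, 0, 0.01],
  [0, 0, 0, 0, 0, 0, 0.01],
  [0, 0, 0, 0, 0, 0, 0.01],
], force=100)

```text
time_s: 31.1
ee_pos: [0.5109, -0.2682, 0.0479]
tcp_rot: [3.14, 0.001, 1.661]
ft_force: [-0.5, 0.1, 5.6]
opening: 0.0158
```

Emit:
drive_tool([
  [0, 0, -0.01, 0, 0, 0, 0.01],
  [0, 0, -0.03, 0, 0, 0, 0.01],
  [0, 0, -0.06, 0, 0, 0, 0.01],
  [0, 0, -0.1, 0, 0, 0, 0.01],
  [0, 0, -0.135, 0, 0, 0, 0.01],
  [0, 0, -0.15, 0, 0, 0, 0.01],
  [0, 0, -0.15, 0, 0, 0, 0.01],
  [0, 0, -0.15, 0, 0, 0, 0.01],
  [0, 0, -0.15, 0, 0, 0, 0.01],
])

```text
time_s: 32.0
ee_pos: [0.5092, -0.2674, 0.1951]
tcp_rot: [-3.138, -0.002, 1.661]
ft_force: [-0.3, 0.2, -1.8]
opening: 0.0161
```

```bash
python3 - <<'E'
from h import *
s=st(); c=zoom('scene','z16.png',(150,290,210,330),5)
for l in ('bolt','bolt_grip'): print(l,[(round(r['conf'],2),np.round(w(c,r['centre']),4).tolist()) for r in bot.spot_point('scene',l)])
s=st(); to([.5877,.1693,.199],np.pi)
E
```

```text
t 32.0 p [ 0.5092 -0.2674  0.1951] r [-3.1383e+00 -2.2000e-03  1.6608e+00] f [-0.33  0.19 -1.77] m [-0.064  0.021 -0.059] op 0.0161
bolt [(0.68, [0.6018, -0.2956, 0.0014]), (0.65, [0.6077, -0.2307, -0.0014]), (0.47, [0.5851, 0.1234, -0.0013])]
bolt_grip [(0.75, [0.6077, -0.2327, 0.0653]), (0.49, [0.5981, -0.3005, 0.0665]), (0.45, [0.5096, -0.2711, 0.2277])]
t 32.15 p [ 0.5096 -0.2676  0.1954] r [-3.1389e+00 -1.7000e-03  1.6608e+00] f [-0.39  0.4  -0.71] m [ 0.025 -0.033  0.024] op 0.0159
shift [ 0.4281  0.117  -0.0031] turn [-9.0000e-04 -3.4000e-03 -1.4808e+00]
```

View pics/z16.png

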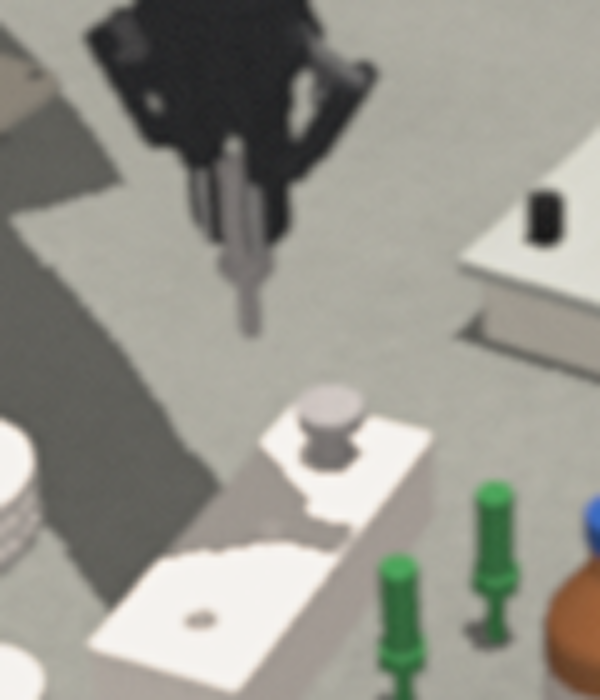

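The bolt is lifted and hangs straight. The drift's top is at z≈0.169, so I'll carry the bolt over at about 0.245.

Emit:
drive_tool([
  [0.015, 0.004, -0.02, 0, 0, -0.1, 0.01],
  [0.05, 0.014, -0.04, 0, 0, -0.22, 0.01],
  [0.09, 0.025, -0.05, 0, 0, -0.35, 0.01],
  [0.13, 0.036, -0.05, 0, 0, -0.48, 0.01],
  [0.172, 0.047, -0.05, 0, 0, -0.61, 0.01],
  [0.214, 0.058, -0.05, 0, 0, -0.74, 0.01],
  [0.256, 0.07, -0.05, 0, 0, -0.87, 0.01],
  [0.298, 0.081, -0.05, 0, 0, -1.0, 0.01],
  [0.34, 0.093, -0.05, 0, 0, -1.13, 0.01],
  [0.38, 0.104, -0.05, 0, 0, -1.26, 0.01],
  [0.41, 0.112, -0.05, 0, 0, -1.38, 0.01],
  [0.428, 0.117, -0.05, 0, 0, -1.481, 0.01],
])

```text
time_s: 33.35
ee_pos: [0.5881, 0.1717, 0.2457]
tcp_rot: [3.142, -0.002, -3.134]
ft_force: [-0.0, 0.2, -1.1]
opening: 0.0162
```

Emit:
drive_tool([
  [0, 0, 0, 0, 0, 0, 0.01],
  [0, 0, 0.02, 0, 0, 0, 0.01],
  [0, 0, 0.05, 0, 0, 0, 0.01],
  [0, 0, 0.08, 0, 0, 0, 0.01],
  [0, 0, 0.08, 0, 0, 0, 0.01],
  [0, 0, 0.08, 0, 0, 0, 0.01],
  [0, 0, 0.08, 0, 0, 0, 0.01],
])

```text
time_s: 34.05
ee_pos: [0.5896, 0.1686, 0.1691]
tcp_rot: [3.141, 0.003, 3.141]
ft_force: [1.0, 0.5, -0.6]
opening: 0.0159
```

```bash
python3 - <<'E'
from h import *
s=st(); c=zoom('scene','z17.png',(110,200,330,430),6)
print('tip',(np.array(proj(c,s['ee_pos']-[0,0,.030]))-[330,110]+.5)*6,'tip at plate',(np.array(proj(c,np.append(s['ee_pos'][:2],.104)))-[330,110]+.5)*6,'hole px seen',(np.array([371.8,165.8])-[330,110]+.5)*6)
s=st()
E
```

```text
t 34.05 p [0.5896 0.1686 0.1691] r [3.1408e+00 3.0000e-03 3.1407e+00] f [ 1.03  0.51 -0.59] m [ 0.005 -0.042 -0.001] op 0.0159
tip [262.00897435 269.13881104] tip at plate [257.97326044 334.29665831] hole px seen [253.8 337.8]
t 34.1 p [0.5898 0.1688 0.1694] r [3.1406 0.0037 3.141 ] f [-0.17  0.01 -1.21] m [-0.025 -0.012  0.032] op 0.0157
```

View pics/z17.png

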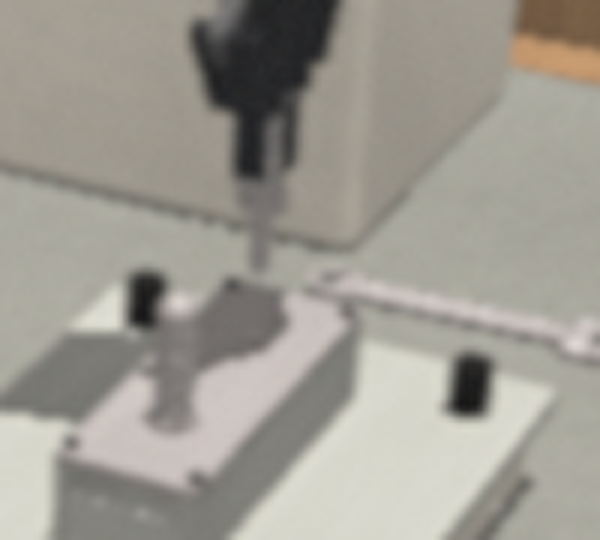

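Emit:
drive_tool([
  [0, 0, 0.015, 0, 0, 0, 0.01],
  [0, 0, 0.026, 0, 0, 0, 0.01],
  [0, 0, 0.03, 0, 0, 0, 0.01],
  [0, 0, 0.03, 0, 0, 0, 0.01],
  [0, 0, 0.03, 0, 0, 0, 0.01],
  [0, 0, 0.03, 0, 0, 0, 0.01],
  [0, 0, 0.03, 0, 0, 0, 0.01],
])

```text
time_s: 34.8
ee_pos: [0.5888, 0.1689, 0.1377]
tcp_rot: [3.141, 0.001, -3.141]
ft_force: [-0.8, -0.6, -1.1]
opening: 0.0156
```

```bash
python3 - <<'E'
from h import *
s=st(); c=zoom('scene','z18.png',(140,190,345,400),10)
print('tip',(np.array(proj(c,s['ee_pos']-[0,0,.030]))-[345,140]+.5)*10,'hole px seen',(np.array([371.8,165.8])-[345,140]+.5)*10)
to([.5877,.1695,.139],np.pi,st())
E
```

```text
t 34.8 p [0.5888 0.1689 0.1377] r [ 3.1413e+00  1.0000e-03 -3.1414e+00] f [-0.81 -0.55 -1.14] m [ 0.023 -0.044 -0.   ] op 0.0156
tip [278.50290032 244.70768566] hole px seen [273. 263.]
t 34.85 p [0.5888 0.1689 0.1376] r [ 3.1414e+00  8.0000e-04 -3.1414e+00] f [ 0.24  0.06 -0.76] m [ 0.007  0.021 -0.021] op 0.0158
shift [ 0.0011  0.0006 -0.0014] turn [0.0002 0.0008 0.0002]
```

View pics/z18.png

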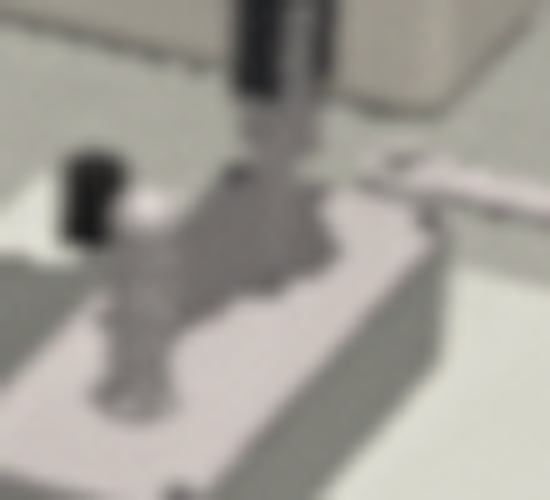

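Emit:
drive_tool([
  [0.001, 0.0006, 0.001, 0, 0, 0, 0.01],
  [0.001, 0.0006, 0.003, 0, 0, 0, 0.01],
  [0.001, 0.0006, 0.004, 0, 0, 0, 0.01],
  [0.001, 0.0006, 0.004, 0, 0, 0, 0.01],
])

```text
time_s: 35.25
ee_pos: [0.5873, 0.1694, 0.1328]
tcp_rot: [-3.141, -0.0, -3.141]
ft_force: [0.5, -0.1, 0.0]
opening: 0.0159
```

Emit:
drive_tool([
  [0, 0, 0.001, 0, 0, 0, 0.01],
  [0, 0, 0.001, 0, 0, 0, 0.01],
])

```text
time_s: 35.45
ee_pos: [0.5875, 0.1694, 0.1321]
tcp_rot: [-3.142, 0.0, -3.141]
ft_force: [0.7, 0.3, -2.0]
opening: 0.0155
```

Emit:
drive_tool([
  [0, 0, 0.001, 0, 0, 0, 0.01],
  [0, 0, 0.001, 0, 0, 0, 0.01],
])

```text
time_s: 35.65
ee_pos: [0.5877, 0.1694, 0.1312]
tcp_rot: [-3.142, 0.001, -3.141]
ft_force: [0.1, -0.2, 0.2]
opening: 0.0159
```

Emit:
drive_tool([
  [0, 0, 0.001, 0, 0, 0, 0.01],
  [0, 0, 0.001, 0, 0, 0, 0.01],
])

```text
time_s: 35.85
ee_pos: [0.588, 0.1694, 0.1304]
tcp_rot: [-3.142, 0.001, -3.142]
ft_force: [1.8, -0.6, 0.5]
opening: 0.0157
```

Emit:
drive_tool([
  [0, 0, 0.001, 0, 0, 0, 0.01],
  [0, 0, 0.001, 0, 0, 0, 0.01],
])

```text
time_s: 36.05
ee_pos: [0.5882, 0.1693, 0.1295]
tcp_rot: [-3.142, 0.002, -3.142]
ft_force: [2.1, -0.8, 0.4]
opening: 0.0159
```

The -x rim pushes back about 2 N, so I'll ease over to +x.

Emit:
drive_tool([
  [-0.0008, 0, 0, 0, 0, 0, 0.01],
  [-0.0015, 0, 0, 0, 0, 0, 0.01],
  [-0.0015, 0, 0, 0, 0, 0, 0.01],
])

```text
time_s: 36.35
ee_pos: [0.5886, 0.1694, 0.1287]
tcp_rot: [-3.141, -0.001, -3.141]
ft_force: [2.3, -0.5, -0.4]
opening: 0.0158
```

Emit:
drive_tool([
  [0, 0, 0.001, 0, 0, 0, 0.01],
  [0, 0, 0.001, 0, 0, 0, 0.01],
])

```text
time_s: 36.55
ee_pos: [0.5886, 0.1694, 0.1277]
tcp_rot: [-3.141, -0.001, -3.141]
ft_force: [0.6, -0.3, -1.2]
opening: 0.0155
```

Emit:
drive_tool([
  [0, 0, 0.001, 0, 0, 0, 0.01],
  [0, 0, 0.001, 0, 0, 0, 0.01],
])

```text
time_s: 36.75
ee_pos: [0.5887, 0.1694, 0.1268]
tcp_rot: [-3.142, -0.001, -3.141]
ft_force: [1.6, 0.3, -1.8]
opening: 0.016
```

Emit:
drive_tool([
  [0, 0, 0.001, 0, 0, 0, 0.01],
  [0, 0, 0.001, 0, 0, 0, 0.01],
])

```text
time_s: 36.95
ee_pos: [0.5888, 0.1694, 0.1259]
tcp_rot: [-3.142, -0.0, -3.141]
ft_force: [0.7, -0.9, -1.1]
opening: 0.0158
```

Emit:
drive_tool([
  [-0.0004, 0, 0.001, 0, 0, 0, 0.01],
  [-0.0004, 0, 0.001, 0, 0, 0, 0.01],
])

```text
time_s: 37.15
ee_pos: [0.589, 0.1695, 0.1248]
tcp_rot: [3.142, -0.001, -3.141]
ft_force: [-0.2, -0.2, -0.9]
opening: 0.0159
```

Emit:
drive_tool([
  [0, 0, 0.001, 0, 0, 0, 0.01],
  [0, 0, 0.001, 0, 0, 0, 0.01],
])

```text
time_s: 37.35
ee_pos: [0.5891, 0.1694, 0.1238]
tcp_rot: [-3.142, -0.001, -3.141]
ft_force: [-0.7, -0.4, -1.1]
opening: 0.0157
```

Emit:
drive_tool([
  [0, 0, 0.001, 0, 0, 0, 0.01],
  [0, 0, 0.001, 0, 0, 0, 0.01],
])

```text
time_s: 37.55
ee_pos: [0.5892, 0.1694, 0.1229]
tcp_rot: [-3.142, -0.0, -3.141]
ft_force: [0.3, 1.5, -1.0]
opening: 0.0162
```

Emit:
drive_tool([
  [0, 0, 0.001, 0, 0, 0, 0.01],
  [0, 0, 0.001, 0, 0, 0, 0.01],
])

```text
time_s: 37.75
ee_pos: [0.5892, 0.1694, 0.1219]
tcp_rot: [-3.142, -0.0, -3.141]
ft_force: [-1.0, -0.1, -2.2]
opening: 0.0158
```

The full shank is in the strip without any load. I'll continue down.

Emit:
drive_tool([
  [0, 0, 0.001, 0, 0, 0, 0.01],
  [0, 0, 0.002, 0, 0, 0, 0.01],
  [0, 0, 0.003, 0, 0, 0, 0.01],
])

```text
time_s: 38.05
ee_pos: [0.5893, 0.1694, 0.119]
tcp_rot: [-3.142, -0.0, -3.141]
ft_force: [-0.6, -0.1, -1.0]
opening: 0.0159
```

Emit:
drive_tool([
  [0, 0, 0.0015, 0, 0, 0, 0.01],
  [0, 0, 0.003, 0, 0, 0, 0.01],
  [0, 0, 0.004, 0, 0, 0, 0.01],
])

```text
time_s: 38.35
ee_pos: [0.5892, 0.1694, 0.1149]
tcp_rot: [-3.142, -0.0, -3.141]
ft_force: [-0.4, -0.3, -1.4]
opening: 0.0159
```

Emit:
drive_tool([
  [0, 0, 0.0015, 0, 0, 0, 0.01],
  [0, 0, 0.003, 0, 0, 0, 0.01],
  [0, 0, 0.004, 0, 0, 0, 0.01],
])

```text
time_s: 38.65
ee_pos: [0.5893, 0.1694, 0.1109]
tcp_rot: [-3.142, -0.0, -3.141]
ft_force: [-0.1, -1.0, -1.3]
opening: 0.0156
```

Emit:
drive_tool([
  [0, 0, 0.0015, 0, 0, 0, 0.01],
  [0, 0, 0.003, 0, 0, 0, 0.01],
  [0, 0, 0.004, 0, 0, 0, 0.01],
])

```text
time_s: 38.95
ee_pos: [0.5893, 0.1694, 0.1069]
tcp_rot: [-3.142, -0.0, -3.141]
ft_force: [-0.3, 0.6, -0.8]
opening: 0.016
```

Emit:
drive_tool([
  [0, 0, 0.0015, 0, 0, 0, 0.01],
  [0, 0, 0.003, 0, 0, 0, 0.01],
  [0, 0, 0.004, 0, 0, 0, 0.01],
  [0, 0, 0.004, 0, 0, 0, 0.01],
])

```text
time_s: 39.35
ee_pos: [0.5892, 0.1694, 0.1029]
tcp_rot: [-3.141, -0.0, -3.141]
ft_force: [0.5, 0.0, -0.7]
opening: 0.0154
```

Home is expected near 0.100, so I'll take small steps now.

Emit:
drive_tool([
  [0, 0, 0.001, 0, 0, 0, 0.01],
  [0, 0, 0.002, 0, 0, 0, 0.01],
  [0, 0, 0.002, 0, 0, 0, 0.01],
])

```text
time_s: 39.65
ee_pos: [0.5893, 0.1694, 0.1009]
tcp_rot: [-3.142, -0.0, -3.141]
ft_force: [-0.5, -0.6, 0.2]
opening: 0.0158
```

Emit:
drive_tool([
  [0, 0, 0.0007, 0, 0, 0, 0.01],
  [0, 0, 0.0007, 0, 0, 0, 0.01],
])

```text
time_s: 39.85
ee_pos: [0.5893, 0.1694, 0.1003]
tcp_rot: [-3.142, -0.0, -3.141]
ft_force: [0.8, -0.0, -0.7]
opening: 0.0159
```

Emit:
drive_tool([
  [0, 0, 0.0007, 0, 0, 0, 0.01],
  [0, 0, 0.0007, 0, 0, 0, 0.01],
])

```text
time_s: 40.05
ee_pos: [0.5894, 0.1694, 0.1]
tcp_rot: [3.141, 0.0, -3.141]
ft_force: [-1.0, -0.1, -0.2]
opening: 0.0155
```

Emit:
drive_tool([
  [0, 0, 0.0007, 0, 0, 0, 0.01],
  [0, 0, 0.0007, 0, 0, 0, 0.01],
])

```text
time_s: 40.25
ee_pos: [0.5895, 0.1694, 0.0999]
tcp_rot: [3.141, 0.001, -3.141]
ft_force: [-2.3, -0.7, 5.0]
opening: 0.0157
```

The head sits at TCP z≈0.100 as expected, with 5 N up. I'll release and lift clear.

Emit:
drive_tool([
  [0, 0, 0, 0, 0, 0, 0.045],
  [0, 0, 0, 0, 0, 0, 0.045],
  [0, 0, 0, 0, 0, 0, 0.045],
  [0, 0, 0, 0, 0, 0, 0.045],
])

```text
time_s: 40.65
ee_pos: [0.5893, 0.1694, 0.0987]
tcp_rot: [-3.141, -0.0, -3.141]
ft_force: [0.0, 0.1, -0.2]
opening: 0.0453
```

Emit:
drive_tool([
  [0, 0, -0.01, 0, 0, 0, 0.045],
  [0, 0, -0.04, 0, 0, 0, 0.045],
  [0, 0, -0.08, 0, 0, 0, 0.045],
  [0, 0, -0.12, 0, 0, 0, 0.045],
  [0, 0, -0.15, 0, 0, 0, 0.045],
  [0, 0, -0.15, 0, 0, 0, 0.045],
  [0, 0, -0.15, 0, 0, 0, 0.045],
])

```text
time_s: 41.35
ee_pos: [0.5899, 0.1695, 0.2504]
tcp_rot: [3.141, 0.003, -3.141]
ft_force: [0.3, -0.3, -0.7]
opening: 0.0452
```

Emit:
drive_tool([
  [0.04, 0, 0, 0, 0, 0, 0.045],
  [0.08, 0, 0, 0, 0, 0, 0.045],
  [0.12, 0, 0, 0, 0, 0, 0.045],
  [0.16, 0, 0, 0, 0, 0, 0.045],
  [0.2, 0, 0, 0, 0, 0, 0.045],
  [0.23, 0, 0, 0, 0, 0, 0.045],
  [0.23, 0, 0, 0, 0, 0, 0.045],
  [0.23, 0, 0, 0, 0, 0, 0.045],
])

```text
time_s: 42.15
ee_pos: [0.3585, 0.1692, 0.2482]
tcp_rot: [-3.141, -0.001, -3.141]
ft_force: [0.4, -0.9, -0.1]
opening: 0.0449
```

```bash
python3 - <<'E'
from h import *
s=st(); 
for n,b,k in (('scene',(120,220,325,425),6),('top',(130,240,200,330),5)):
    c=zoom(n,f'z20{n}.png',b,k)
    for l in ('drift','drift_grip','bolt','bolt_grip','stop'): print(n,l,[(round(r['conf'],2),np.round(w(c,r['centre']),4).tolist()) for r in bot.spot_point(n,l)])
E
```

```text
t 42.15 p [0.3585 0.1692 0.2482] r [-3.1410e+00 -9.0000e-04 -3.1406e+00] f [ 0.36 -0.94 -0.1 ] m [0.01  0.063 0.021] op 0.0449
scene drift [(0.79, [0.3947, -0.4282, 0.0005]), (0.73, [0.5835, 0.0772, 0.0634]), (0.52, [0.4984, -0.2043, 0.0202])]
scene drift_grip [(0.52, [0.5921, 0.0788, 0.1283]), (0.49, [0.3923, -0.4223, 0.0759])]
scene bolt [(0.75, [0.6113, -0.2333, -0.0007]), (0.75, [0.5992, -0.2936, -0.004]), (0.67, [0.5868, 0.1655, 0.0704])]
scene bolt_grip [(0.78, [0.6012, -0.2994, 0.0651]), (0.65, [0.6093, -0.2347, 0.0689]), (0.58, [0.6368, -0.4185, -0.0003]), (0.45, [0.5901, 0.1647, 0.1339])]
scene stop [(0.65, [0.5, -0.2087, 0.0197]), (0.39, [0.3281, -0.2932, 0.0028])]
top drift [(0.61, [0.5892, 0.1707, 0.0685]), (0.51, [0.4005, -0.4259, -0.0056]), (0.5, [0.5922, 0.0789, 0.057])]
top drift_grip [(0.52, [0.3995, -0.4217, 0.0682]), (0.41, [0.5864, 0.0787, 0.1315])]
top bolt [(0.49, [0.7565, -0.1641, 0.0017]), (0.45, [0.5908, 0.1671, 0.0701]), (0.45, [0.6019, -0.2938, 0.0025]), (0.38, [0.6161, -0.2277, -0.0009])]
top bolt_grip [(0.45, [0.5008, -0.2026, 0.0176]), (0.42, [0.6136, -0.2319, 0.069]), (0.41, [0.6033, -0.296, 0.0691]), (0.39, [0.5921, 0.1692, 0.1408])]
top stop [(0.64, [0.5008, -0.2042, 0.0179])]
```

View pics/z20scene.png

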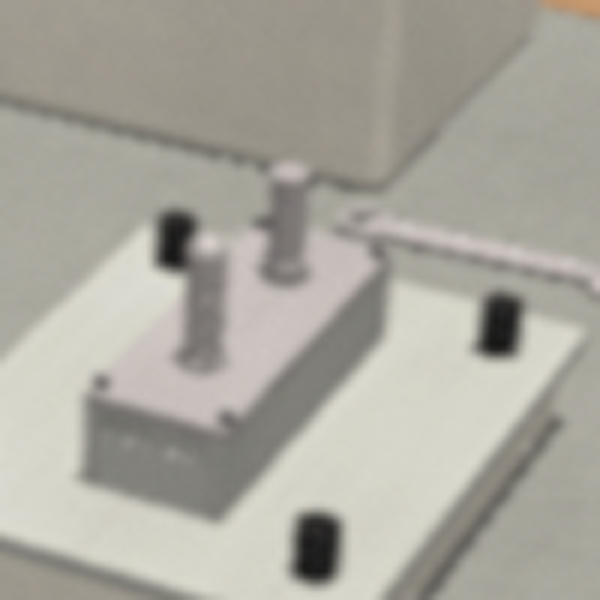

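View pics/z20top.png

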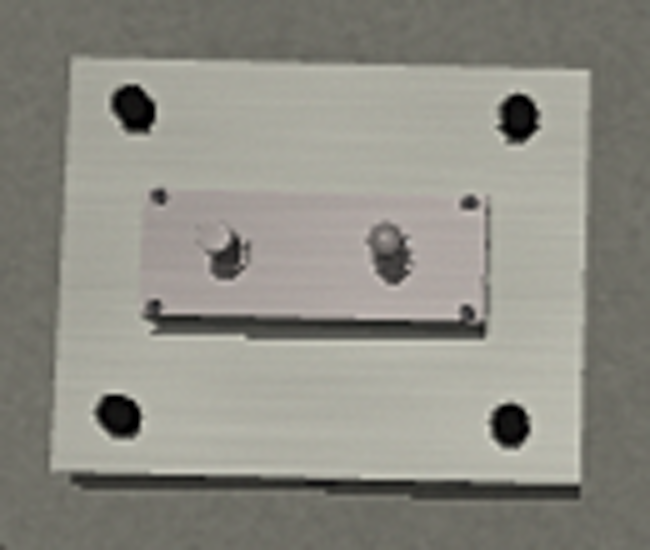

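Both pins stand upright and seated: the drift at (207,300) and the bolt at (288,220) in the scene crop. One quick check of their top heights, then I'll hand in.

```bash
python3 - <<'E'
from h import *
for n in('top','scene'):
    X=cloud(bot.camera(n))
    for nm,y in(('drift',.079),('bolt',.169)):
        m=(abs(X[...,0]-.59)<.02)&(abs(X[...,1]-y)<.022)&(X[...,2]>.12)&(X[...,2]<.2); q=X[m]; print(n,nm,len(q),np.round(np.percentile(q[:,2],[50,95,100]),4),np.round(q.mean(0)[:2],4))
bot.job_done(); st()
E
```

```text
top drift 57 [0.163  0.1704 0.1717] [0.5874 0.0785]
top bolt 55 [0.1589 0.1621 0.1628] [0.5882 0.1688]
scene drift 112 [0.145  0.1662 0.1697] [0.5902 0.0718]
scene bolt 92 [0.1429 0.1596 0.1621] [0.5897 0.1619]
the job is handed in; nothing more can be done
the job is handed in; nothing more can be done
```

The drift pin is home in the larger hole and the bolt is home in the smaller one. Both are released, and the job was handed in at about 42 s of the 72 s allowed; no verdict was reported.

**How it went:** I found the larger hole's centre by touching its walls. The strip lay towards +y, so I entered its hole there and followed the taper down until the collar touched. The bolt then went in with only a brief 2 N push from the rim of the hole. The highest force I read while fitting either part was about 5 N, though I only had readings at the end of each move.

**Last checks:**
- **Height:** the depth images put the pin tops at about 0.170 m (drift) and 0.162 m (bolt). Fully home would be 0.169 and 0.160 m, so the differences are within the cameras' error.
- **Seating:** each one touched down at the TCP height expected for home, about 0.096 m for the drift and 0.100 m for the bolt.
- **Upright and clear:** both stand straight in the last pictures, and the arm is well clear of them.
- **Bystanders:** the stop pin is where it started. I saw no contact with any other bystander, but I did not measure all of them again at the end.

**What failed or disagreed:**
- **Finger position:** the pictures showed the pads about 30 mm farther back than the tool description says. My first grip only pinched the drift's dome; I let go and gripped again lower down.
- **Hole position:** the two cameras disagreed on where the holes were by about 3 mm across the scene camera's view. I relied on feel, which put the larger hole about 3 mm from the top camera's estimate in x.

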